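# Find the hidden bush hole with the locating pin, then clamp the panel

### The job

The white panel lies in the assembly jig with its locating pin standing in the panel's hole, resting on a hidden bar beneath. Slide the panel slowly along the guides towards the clamp until the pin finds the hole in the bar and drops, make sure the pin is fully home with its collar down on the panel, and then push the clamp's handle all the way down so that its foot holds the panel. Leave the tray, mallet, glue bottle and screwdriver where they are.

Things in the scene. Friction and masses are not known exactly. Their poses are not given: they have to be found in the camera images.
- jig: Fixed plywood jig bed, 200 mm (its x) by 435 mm (its y, -210 to +225 mm), top 40 mm above the bench. Origin on the bench; +y runs along the guides to the clamp. Two aluminium guides 12 mm wide, 15 mm high stand on the bed along y at x = -87 and +87 mm (y -200 to +155 mm); the panel has 1 mm play at either side.
- bar_line (a point): Point in the jig at x = -45, y = +5, z = 38 mm: on the top of a steel bar sunk in the bed, out of sight under the panel. The bar is smooth but for one 17 mm hole for the pin on this line (x = -45 mm), somewhere from y = -20 to +30 mm in the jig. At the start the pin is at y = -50 to -40 mm, so the hole is 20 to 80 mm farther on towards the clamp.
- panel: Loose white laminate panel 160 mm (its x) by 260 mm (its y) by 25 mm thick, about 0.7 kg, flat on the bed between the guides, axes as the jig's. Origin at the centre of its underside. Sliding it takes 1 to 7 N. Too fast and the pin skips or wedges: 15 to 30 mm/s is good. Once the pin has dropped the panel is locked along y. Its ends may be pushed too.
- panel_hole (a point): Centre of the upper mouth of the panel's 15 mm pin hole, at (-45, +10, 25) mm in the panel.
- cutout (a point): Centre, at the panel's top, of a square cable cut-out 64 by 64 mm right through the panel, at (+25, -70, 25) mm in the panel, sides along its axes. The plain bed lies 25 mm below the panel's top. Closed fingertips dipped in it can push the panel either way along the guides by the cut-out's edges.
- pin: Loose locating pin, 90 mm long, 0.16 kg, upright in the panel's hole; origin at its tip, z up. Steel shank 14 mm thick, 53 mm long, 9 mm tapered nose; collar 32 mm wide, 5 mm thick; black knob 30 mm wide, top 90 mm above the tip. At the start the tip is on the bar and the collar 26 mm above the panel; over the hole it drops 26 mm by its own weight.
- pin_collar (a point): Centre of the underside of the pin's collar, 53 mm above its tip: 91 mm above the bench at the start, 65 mm (on the panel) when home, the knob's top then at 102 mm. If the panel is pushed too hard or fast the pin wedges aslant part way: ease the panel back a few mm by the cut-out's other edge and it drops; press the knob down lightly to be sure.
- clamp_handle (a joint): Angle of the clamp's handle, rad: 0 = fully down, clamp closed (handle points along the jig's +y, 0.14 rad above level); about 0.95 to 1.15 at the start = open, handle raised. It stays where left (about 2 N at the grip moves it). A linkage brings the arm down with the handle; its rubber foot meets the panel at 0.
- handle_pivot (a point): The handle's hinge on the jig at (0, 200, 89) mm; hinge line along the jig's x. The toggle clamp stands at the bed's +y end (foot plate y = 165 to 221 mm). While open its arm stands up to 195 mm above the bench, between y = 85 and 185 mm, within 10 mm of x = 0.
- handle_grip (a point): Point on the axis of the handle's round black grip, 95 mm from the hinge; the grip is 20 mm thick and runs from 40 to 130 mm from the hinge. Push it from above and from the panel's side, in an arc about the hinge, outwards and down.
- clamp_foot (a point): Centre of the underside of the rubber foot (20 mm in diameter) at the clamp arm's end. Closed, it lies on the panel near its +y end.
- parts_tray: Bystander: open green metal tray, 110 by 170 by 50 mm, on the bench to the robot's right. Origin at the centre of its underside.
- mallet: Bystander: mallet lying on the bench to the robot's right. Origin under its middle.
- glue: Bystander: white glue bottle, 60 mm in diameter, 170 mm tall, standing on the bench to the robot's left. Origin at the centre of its underside.
- screwdriver: Bystander: screwdriver lying on the bench to the robot's left. Origin under its middle.
Mind the look-alikes: they are no part of the job. What is meant by the pin is not green, and is the smaller of those in its own colour.

How it is judged:
By the outcome, as a careful person would: the job done as asked, in the order asked, and still so for the second after the job is handed in, with the robot touching nothing.
It also fails if it takes over 54 s, if anything falls off the work surface, if the arm or the gripper's body presses on something with over 40 N, if the wrist force passes 120 N, or if a joint passes its speed limit or range.

### The arm

A 6-joint arm with a two-finger parallel gripper is mounted at the origin on the work surface. World frame = base frame: x ahead of the robot, y to its left, z up, the work surface at z = 0. Lengths are in mm, angles in degrees, forces in N, time in s.
With the tool pointing down it reaches from about 375 to 900 mm from the base axis. Payload 3.1 kg.
Tool frame: the origin (TCP) lies between the finger pads; the fingertips stand 14 mm ahead of it and the grasp point (between the pads) lies 5 mm behind it (ctrl.tips_ahead is the distance from the TCP to the fingertips, in mm); z points along the fingers, y is the direction in which the jaws open and shut (so a half turn about z gives the same grasp; the last joint's range is limited). The gripper opens to 87 mm and grips with 3 to 60 N. Pads are 19 mm wide; open, the fingers measure 117 mm over their backs; the gripper's body (75 mm by 190 mm) begins 51 mm behind the grasp point.
Start: joints at [-10.227, 30.224, 82.088, -0, 67.689, -10.227], TCP at [624.977, 0.034, 212.148] pointing down, gripper open.
Joint ranges: [-176.69, 176.69], [-43.24, 126.21], [12.49, 139.97], [-82, 262], [0, 151.66], [-163.58, 163.58]. Speed limits (degrees/s): [159.86, 159.86, 180, 180, 180, 180].

### API

Orientations are given as a 3x3 rotation matrix whose columns are the frame's x, y, z axes.
In Python, from bench import sensors, vision, ctrl, nets gives the robot as it stands.
- The arm moves only by the tool jog_arm, never from a script. Its argument "moves" is a list of rows, each a list of 2 entries, a list of its own where there are three numbers: the shift along the tool's x, y, z in mm, then the turn about the tool's z in units of 5 degrees (1.0 is 5 degrees). In form: [[[dx, dy, dz], spin], ...]. A call has 1 to 12 rows; each row is the pose to reach, as a shift and turn from the pose commanded when the call began, along the tool's axes at that moment; what a row does not reach only later rows make up. A row lasts 1/12 s, in which the tool goes at most 41.7 mm and 7.16 degrees, less where a joint would pass 70% of its speed; a pose out of reach is approached as far as the arm can. A call with a gripper value outside its range is refused whole. "grip" is the closure, from 0 (fully open) to 1 (shut), set as the call begins (left out, the last holds). The fingers move at their own pace and stop on an object; the grip force is fixed at half the most. Time passes only in rows, so rows that repeat a pose let the fingers close. It gives the time, the measured TCP pose, the force and the opening at its end, in the units of the state.
- sensors.get_obs(): the state, without advancing time (a new reading comes with each control period).
- vision.camera(name): name is "scene" or "side" or "wrist"; returns a dict with "frame" (384x512x3 uint8, red, green, blue), "depth" (384x512 float32, mm along the optical axis (not along the pixel's ray), 0 where there is no reading), "fx", "fy", "cx", "cy" (pixels), "pose" (4x4, takes a point from camera to world coordinates). Camera axes: x right, y up, looking along -z (the intrinsics and any distortion apply to the point x, -y, -z); pixel columns grow to the right and rows downward; lengths in mm; the calibration is good to about 2 mm. A picture is of the moment at which its call begins.
- ctrl.finish_job(): hands the job in, once; it reports no verdict.
Trained networks look in the newest picture that a camera, given by its name, has taken for a name from the list of things; names that differ only in an ending like _2 or _b are one class to them, and where a whole thing is asked for, a point or a joint stands for the part that bears it (a point fixed in the world has none). Each returns a list of dicts, best first, with "confidence" (0 to 1); they miss things now and then, are a little off and sometimes report something else, mostly with a low value. They report only what shows in the picture. A call takes as long as a camera call. They do not tell look-alikes from the thing itself.
- nets.look_for(camera, thing): "location" ([column, row] in pixels, amid what is visible of it).
- nets.masks_of(camera, thing): "region" (384x512 bool, what is visible of it) and "location" ([column, row] in pixels, amid what is visible of it).
- nets.pinpoint(camera, thing): "location" ([column, row] in pixels: a listed point, or the origin of a listed thing).
The state is a dict: "t": time; "joint_positions": joint angles; "joint_velocities": joint speeds; "tau": joint torques, N m; "tcp_pos": TCP position; "eef_rot": TCP orientation; "force": force on the tool from outside, world axes, zero at the start; "ft_torque": the same for the moment, N m; "width": opening from 0.0 (shut) to 1.0 (fully open).
Only numpy, scipy, OpenCV 4.12 (cv2) and the standard library are available. Lean on these libraries where they do the work, as an engineer would, in place of code of your own. Each camera call takes 0.05 s, during which the arm holds its last target.

## Working session

There is one attempt and no reset: what is moved stays moved. The work goes in short steps, Python scripts to look and compute and a tool call to move; the robot and the scene stay as the last step left them, time stands still between calls to the robot, and variables do not carry over. Pictures are saved under pics/ and viewed, and the job is handed in when it is done.

Besides the shell and the picture viewer there is one more tool, called after "Emit:" as name(argument=value, ...), one argument or row to a line, values as JSON. jog_arm: Moves the arm, as the interface text tells. Its arguments: {"type":"object","properties":{"moves":{"type":"array"},"grip":{"type":"number"}},"required":["moves"]}

```bash
mkdir -p pics; ls
cat > h.py <<'E'
import numpy as np, cv2
from bench import sensors, vision, ctrl, nets
def ray(c,px):
    P=np.array(c["pose"]);d=np.array([(px[0]-c["cx"])/c["fx"],-(px[1]-c["cy"])/c["fy"],-1.0])
    return P[:3,3],P[:3,:3]@d
def on_z(c,px,z):
    o,d=ray(c,px);return o+d*(z-o[2])/d[2]
def dep(c,px):
    o,d=ray(c,px);k=c["depth"][int(round(px[1])),int(round(px[0]))];return o+d*k
def proj(c,p):
    P=np.array(c["pose"]);q=P[:3,:3].T@(np.array(p)-P[:3,3]);return [c["cx"]+c["fx"]*q[0]/-q[2],c["cy"]-c["fy"]*q[1]/-q[2]]
def save(c,n,s=1.5):
    cv2.imwrite("pics/"+n,cv2.resize(c["frame"][:,:,::-1],None,fx=s,fy=s))
E
python3 - <<'E'
from h import *
print(sensors.get_obs())
for n in ["scene","side","wrist"]:
    c=vision.camera(n);save(c,n+"0.png");print(n,c["fx"],c["cx"],c.keys(),np.round(c["pose"],3).tolist())
    for t in ["jig","bar_line","panel","panel_hole","cutout","pin","pin_collar","handle_pivot","handle_grip","clamp_foot"]:
        for r in nets.pinpoint(n,t)[:3]:
            print(t,np.round(r["location"],1),round(r["confidence"],2),np.round(dep(c,np.clip(r["location"],0,[511,383])),0))
E
```

```text
pics
{'t': 0.0, 'joint_positions': array([-1.02266848e+01,  3.02789185e+01,  8.21552847e+01,  6.41303391e-04,
        6.76898543e+01, -1.02260868e+01]), 'joint_velocities': array([ 0.0676068 ,  0.02498027, -0.10397604,  0.07966181,  0.00409521,
       -0.00911211]), 'tau': array([-5.45745443e-04, -4.40045428e+01, -1.76593530e+01,  6.32597599e-02,
        5.83207863e-02, -1.53719384e-04]), 'tcp_pos': array([6.24252370e+02, 1.74340836e-01, 2.11178291e+02]), 'eef_rot': array([[ 1.51178461e-05,  9.99997734e-01, -2.12897381e-03],
       [ 9.99999922e-01, -1.42777656e-05,  3.94608731e-04],
       [ 3.94577440e-04, -2.12897961e-03, -9.99997656e-01]]), 'force': array([6.45136806e-01, 9.89999248e-02, 2.53039512e-04]), 'ft_torque': array([-0.00656688, -0.04114808, -0.02764536]), 'width': 1.0003689833468787}
scene 381.79007044631044 253.27560643953254 dict_keys(['frame', 'depth', 'fx', 'fy', 'cx', 'cy', 'pose']) [[0.837, -0.461, 0.295, 775.526], [0.547, 0.698, -0.461, -536.371], [0.007, 0.548, 0.837, 1037.7], [0.0, 0.0, 0.0, 1.0]]
bar_line [248.6 210. ] 0.62 [463. -72.  63.]
bar_line [240.4 212
[... 1453 characters left out ...]
51. -113.  109.]
pin_collar [246.9 286.3] 0.56 [ 299. -267.   79.]
handle_pivot [235.5 161. ] 0.68 [461. 148.  95.]
handle_grip [222.1 134.8] 0.56 [511. 384.   1.]
handle_grip [185.8 128.1] 0.22 [411. 485.  -3.]
clamp_foot [250.  159.7] 0.59 [525. 180.  45.]
wrist 322.72969682989424 259.7448644665118 dict_keys(['frame', 'depth', 'fx', 'fy', 'cx', 'cy', 'pose']) [[1.0, 0.0, -0.001, 623.895], [0.0, 0.96, 0.28, 77.285], [0.001, -0.28, 0.96, 383.937], [0.0, 0.0, 0.0, 1.0]]
panel_hole [109.7 270. ] 0.61 [583.  33. 305.]
cutout [188.6 323.1] 0.98 [ 535. -189.   40.]
pin [118.5 260.3] 0.36 [470. -89.  65.]
handle_pivot [54.8 11.1] 0.83 [461. 147.  96.]
clamp_foot [ 18.8 118.3] 0.62 [480.  68. 186.]
```

View pics/scene0.png

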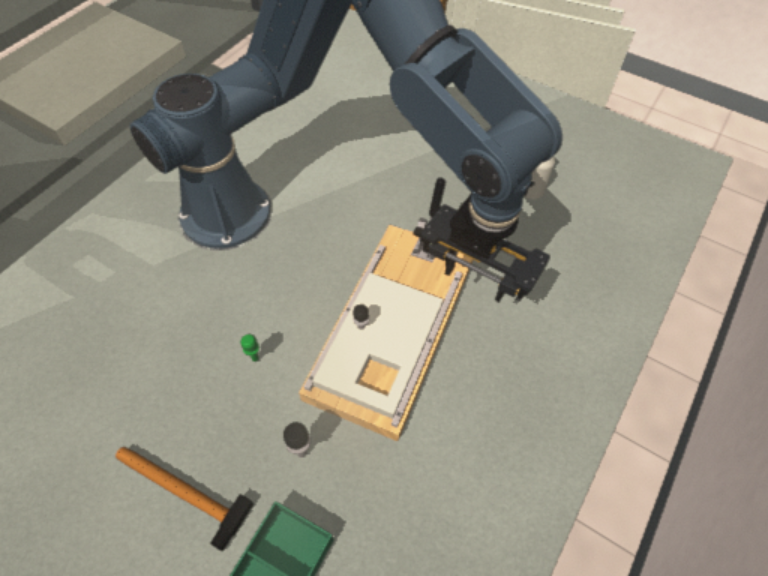

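View pics/side0.png

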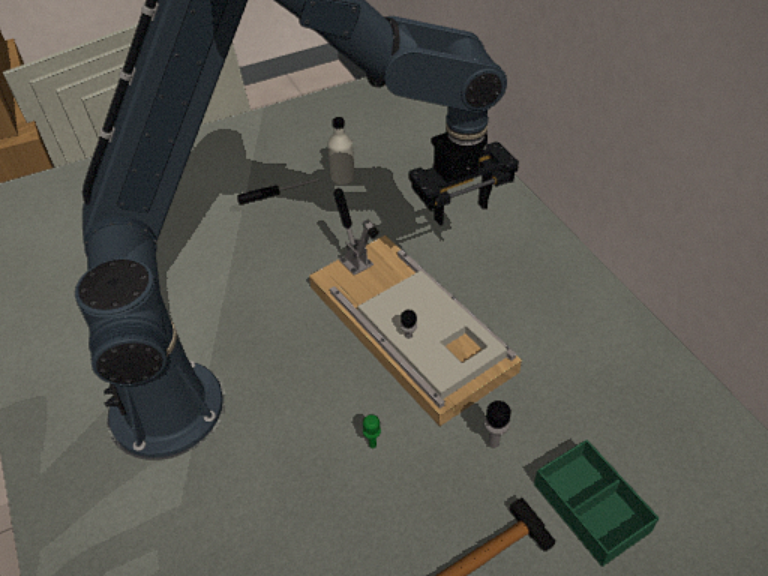

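View pics/wrist0.png

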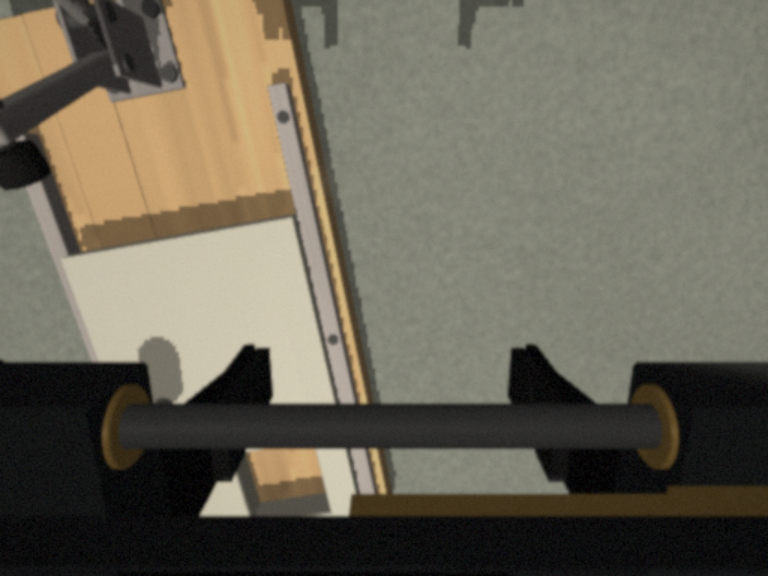

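The pin sits at about (360,315) in the scene picture (×1.5). The larger grey pin at (297,437) and the green one at (250,345) are look-alikes. Next I fit the panel pose.

```bash
cat >> h.py <<'E'
def cloud(c):
    v,u=np.mgrid[0:384,0:512];z=c["depth"].astype(float)
    P=np.array(c["pose"]);q=np.stack([(u-c["cx"])/c["fx"]*z,-(v-c["cy"])/c["fy"]*z,-z],-1)
    return q@P[:3,:3].T+P[:3,3]
def panel(c,cam):
    X=cloud(c)
    m=nets.masks_of(cam,"panel")
    if not m: return None
    M=m[0]["region"]
    p=X[M];p=p[(abs(p[:,2]-65)<6)]
    r=cv2.minAreaRect(p[:,:2].astype(np.float32));return r,np.median(p[:,2]),m[0]["confidence"],len(p)
E
python3 - <<'E'
from h import *
for n in ["scene","side"]:
    c=vision.camera(n);print(n,panel(c,n))
    for t,z in [("panel_hole",65),("cutout",65),("panel",40),("pin_collar",91),("bar_line",38)]:
        for r in nets.pinpoint(n,t)[:3]:print(t,round(r["confidence"],2),np.round(on_z(c,r["location"],z),1))
    X=cloud(c);hsv=cv2.cvtColor(c["frame"],cv2.COLOR_RGB2HSV)
    for lo,hi in [(62,69),(52,58),(37,43)]:
        m=(X[...,2]>lo)&(X[...,2]<hi)&(X[...,0]>330)&(X[...,0]<700)&(X[...,1]>-300)&(X[...,1]<250)
        m=cv2.morphologyEx(m.astype(np.uint8),cv2.MORPH_OPEN,np.ones((3,3)))
        k,l,s,_=cv2.connectedComponentsWithStats(m)
        i=1+np.argmax(s[1:,4]);p=X[l==i];r=cv2.minAreaRect(p[:,:2].astype(np.float32));print(lo,r,len(p),np.median(p[:,2]))
E
```

```text
scene (((502.59765625, -106.06694030761719), (160.74769592285156, 262.29290771484375), 9.9208345413208), np.float64(63.56177810581937), 0.64, 3935)
panel_hole 0.81 [ 459.8 -109.5   65. ]
panel 0.97 [ 491.7 -108.3   40. ]
pin_collar 0.9 [ 505.4 -357.1   91. ]
pin_collar 0.68 [ 451.7 -105.1   91. ]
pin_collar 0.46 [ 324.  -266.5   91. ]
bar_line 0.67 [454.8 -65.7  38. ]
62 ((515.2034301757812, -50.207054138183594), (45.35798263549805, 110.0438232421875), 3.6336026191711426) 243 63.99742939426517
52 ((570.0032348632812, 20.27142333984375), (9.21764087677002, 14.152005195617676), 29.013565063476562) 18 54.0236976038189
37 ((540.2662353515625, -153.69403076171875), (30.741291046142578, 45.4525146484375), 70.57785034179688) 111 38.89315175933859
side (((501.9730529785156, -106.14212036132812), (168.13534545898438, 265.7987365722656), 9.932795524597168), np.float64(63.68543273258581), 0.91, 3324)
panel_hole 0.6 [518.6 170.7  65. ]
panel_hole 0.56 [ 459.2 -112.3   65. ]
cutout 0.71 [ 549.8 -167.6   65. ]
panel 0.56 [ 510.  -108.8   40. ]
pin_collar 0.57 [ 481.9 -349.3   91. ]
pin_collar 0.53 [ 300.6 -277.1   91. ]
pin_collar 0.48 [454.5 -99.9  91. ]
bar_line 0.82 [446.1 -56.4  38. ]
62 ((471.5152282714844, -187.4950714111328), (39.110076904296875, 37.28357696533203), 79.11685943603516) 80 64.54750847397338
52 ((405.1241149902344, -36.22480010986328), (12.489557266235352, 8.915120124816895), 64.12380981445312) 16 55.29115052977647
37 ((500.35406494140625, -245.89207458496094), (28.73904037475586, 21.87565040588379), 58.696685791015625) 51 40.35759184888889
```

Emit:
jog_arm(
  moves=[
    [[-14, -7, 0], 1.33],
    [[-28, -14, 0], 2.67],
    [[-42, -21, 0], 4],
    [[-57, -28, 0], 5.33],
    [[-71, -35, 0], 6.67],
    [[-85, -42, 0], 8],
    [[-99, -49, 0], 9.33],
    [[-113, -56, 0], 10.67],
    [[-128, -63, 0], 12],
    [[-142, -69, 0], 13.33],
    [[-156, -76, 0], 14.67],
    [[-170, -83, 0], 16],
  ],
  grip=1,
)

```text
t: 3.35
tcp_pos: [541.7, -170.7, 212.3]
eef_rot: [[0.986, 0.168, 0.0], [0.168, -0.986, -0.0], [0.0, 0.0, -1.0]]
force: [-0.5, -0.4, -0.6]
width: 0.17
```

Run:
```python
from h import *
o=sensors.get_obs();print(o["t"],o["tcp_pos"],o["eef_rot"].round(3).tolist(),o["width"])
for n in ["scene","side","wrist"]:
    c=vision.camera(n);save(c,n+"1.png")
    for t,z in [("panel_hole",65),("cutout",65),("panel",40),("pin_collar",91),("bar_line",38),("handle_pivot",89),("clamp_foot",150),("jig",0)]:
        for r in nets.pinpoint(n,t)[:3]:print(n,t,round(r["confidence"],2),np.round(on_z(c,r["location"],z),1))
```

```text
3.35 [ 541.6888589  -170.68996147  212.25953565] [[0.986, 0.168, 0.0], [0.168, -0.986, -0.0], [0.0, 0.0, -1.0]] 0.17040144587512931
scene panel_hole 0.97 [ 458.2 -112.1   65. ]
scene cutout 0.94 [ 543.4 -178.6   65. ]
scene panel 0.55 [ 497.8 -114.4   40. ]
scene pin_collar 0.64 [442.1 384.7  91. ]
scene pin_collar 0.63 [448.7 122.7  91. ]
scene pin_collar 0.55 [ 503.8 -355.5   91. ]
scene bar_line 0.71 [458.5 -65.8  38. ]
scene bar_line 0.66 [455.8 -98.2  38. ]
scene handle_pivot 0.7 [457.  139.1  89. ]
scene clamp_foot 0.56 [462.8  80.2 150. ]
side panel_hole 0.85 [ 470.9 -104.8   65. ]
side cutout 0.8 [ 543.8 -167.3   65. ]
side panel 0.82 [ 500.2 -106.6   40. ]
side pin_collar 0.67 [458.7 -96.3  91. ]
side pin_collar 0.62 [ 486.6 -349.8   91. ]
side pin_collar 0.61 [ 292.8 -282.8   91. ]
side bar_line 0.87 [444.2 -57.5  38. ]
side bar_line 0.61 [465.6 -79.   38. ]
side bar_line 0.29 [ 557.7 -145.    38. ]
side handle_pivot 0.9 [460.5 156.6  89. ]
side clamp_foot 0.59 [467.7  72.1 150. ]
wrist panel_hole 0.82 [ 457.8 -108.3   65. ]
wrist panel 0.7 [ 506.  -109.6   40. ]
wrist pin_collar 0.56 [ 504.4 -338.9   91. ]
```

View pics/scene1.png

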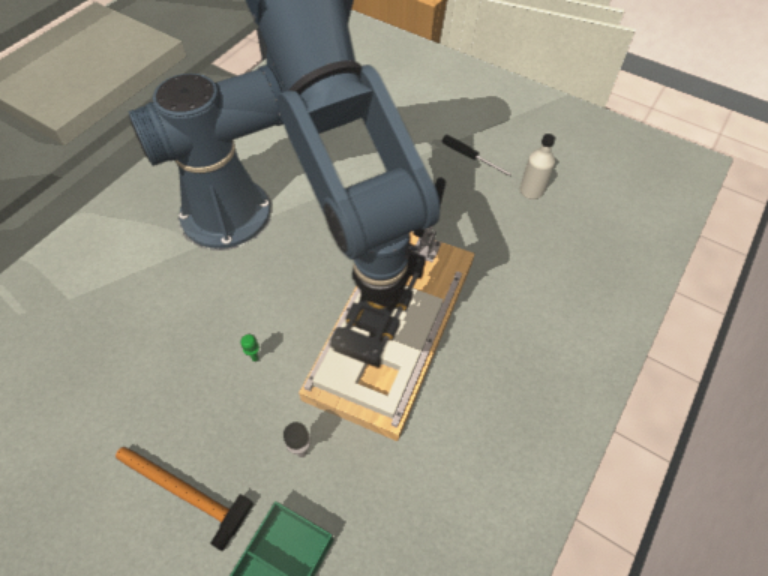

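View pics/side1.png

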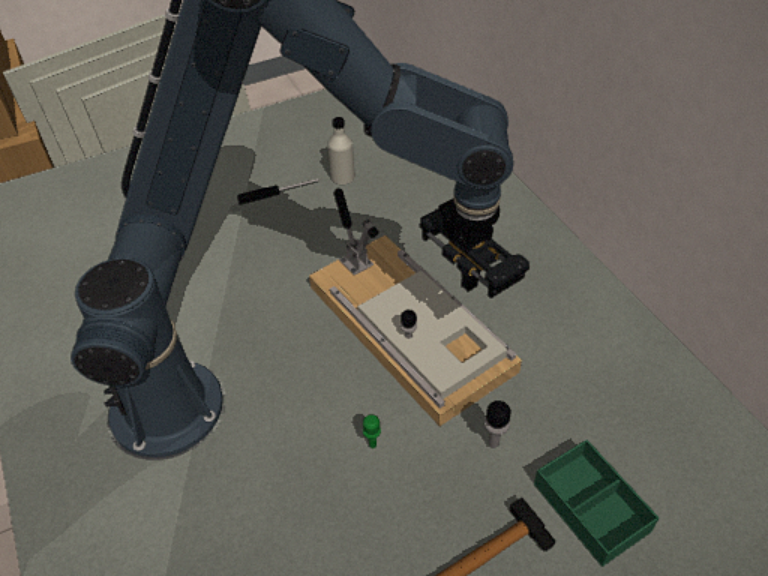

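View pics/wrist1.png

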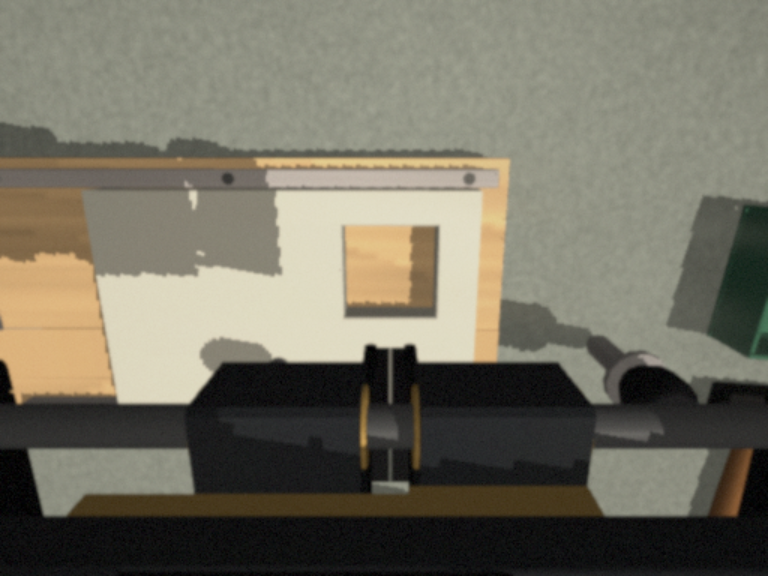

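The wrist view shows the cut-out corners at (344,225), (438,225), (437,318) and (345,318), and the bed's -y end at column 509. I compute positions from these.

Run:
```python
from h import *
c=vision.camera("wrist")
for n,p,z in [("c",(344,225),65),("c",(438,225),65),("c",(437,318),65),("c",(345,318),65),("panel end near",(482,190),65),("panel end near2",(474,360),65),("panel far",(84,190),65),("panel far2",(118,400),65),("bed corner",(509,158),40),("bed",(500,330),40),("guideend",(499,170),55)]:
    print(n,on_z(c,(p[0]/1.5,p[1]/1.5),z).round(1))
```

```text
c [ 566.8 -134.5   65. ]
c [ 577.5 -195.5   65. ]
c [ 513.9 -207.9   65. ]
c [ 502.8 -144.8   65. ]
panel end near [ 604.6 -219.    65. ]
panel end near2 [ 487.5 -240.3   65. ]
panel far [559.9  34.2  65. ]
panel far2 [411.1   9.6  65. ]
bed corner [ 627.8 -237.2   40. ]
bed [ 504.8 -260.7   40. ]
guideend [ 618.7 -229.    55. ]
```

Emit:
jog_arm(
  moves=[
    [[0, 0, 10], 0],
    [[0, 0, 28], 0],
    [[0, 0, 48], 0],
    [[0, 0, 68], 0],
    [[0, 0, 88], 0],
    [[0, 0, 105], 0],
    [[0, 0, 120], 0],
    [[0, 0, 132], 0],
    [[0, 0, 141], 0],
    [[0, 0, 146], 0],
    [[0, 0, 148], 0],
    [[0, 0, 148], 0],
  ],
)

```text
t: 5.75
tcp_pos: [541.9, -170.0, 63.8]
eef_rot: [[0.985, 0.174, -0.0], [0.174, -0.985, 0.0], [-0.0, -0.0, -1.0]]
force: [0.1, 0.0, -0.4]
width: 0.009
```

Run:
```python
from h import *
o=sensors.get_obs();print(o["t"],o["tcp_pos"],o["eef_rot"].round(3).tolist(),o["force"],o["width"])
c=vision.camera("side");cv2.imwrite("pics/side2.png",cv2.resize(c["frame"][150:280,190:370,::-1],None,fx=4,fy=4))
```

```text
5.75 [ 541.92019413 -169.95470495   63.81046131] [[0.985, 0.174, -0.0], [0.174, -0.985, 0.0], [-0.0, -0.0, -1.0]] [ 0.10658267  0.01091089 -0.43553356] 0.008830008319011071
```

View pics/side2.png

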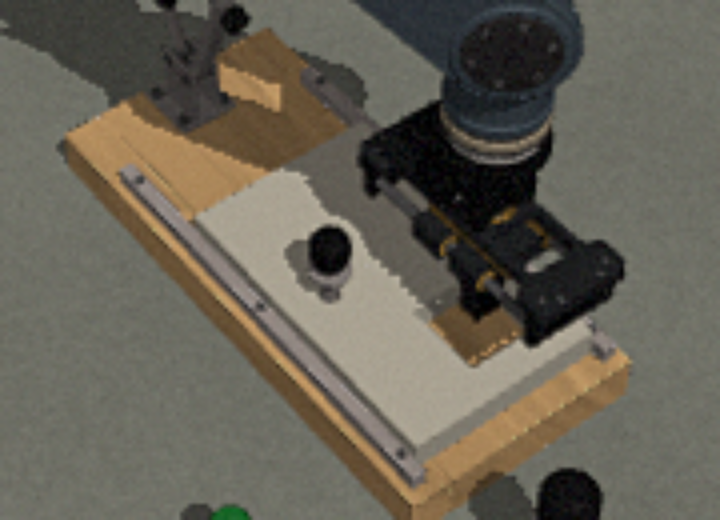

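The fingers are in the cut-out, and the pin is still raised at (330,255). I approach the edge by moving along tool -y, which is jig +y.

Emit:
jog_arm(
  moves=[
    [[0, -3, 0], 0],
    [[0, -6, 0], 0],
    [[0, -9, 0], 0],
    [[0, -11, 0], 0],
    [[0, -12.5, 0], 0],
    [[0, -14, 0], 0],
    [[0, -15.5, 0], 0],
    [[0, -17, 0], 0],
  ],
)

```text
t: 6.47
tcp_pos: [539.0, -153.1, 64.2]
eef_rot: [[0.985, 0.174, 0.0], [0.174, -0.985, -0.0], [0.0, 0.0, -1.0]]
force: [0.5, 0.3, 0.4]
width: 0.006
```

Emit:
jog_arm(
  moves=[
    [[0, -1.5, 0], 0],
    [[0, -3, 0], 0],
    [[0, -4.5, 0], 0],
    [[0, -6, 0], 0],
    [[0, -7.5, 0], 0],
    [[0, -9, 0], 0],
  ],
)

```text
t: 6.97
tcp_pos: [537.4, -144.2, 64.1]
eef_rot: [[0.985, 0.174, -0.0], [0.174, -0.985, 0.0], [-0.0, -0.0, -1.0]]
force: [-0.4, 0.4, -0.1]
width: 0.01
```

Emit:
jog_arm(
  moves=[
    [[0, -1.5, 0], 0],
    [[0, -3, 0], 0],
    [[0, -4.5, 0], 0],
    [[0, -6, 0], 0],
  ],
)

```text
t: 7.3
tcp_pos: [536.4, -138.3, 64.2]
eef_rot: [[0.985, 0.174, 0.0], [0.174, -0.985, 0.0], [0.0, -0.0, -1.0]]
force: [0.4, -0.3, 0.6]
width: 0.005
```

Emit:
jog_arm(
  moves=[
    [[0, -1.5, 0], 0],
    [[0, -3, 0], 0],
    [[0, -4.5, 0], 0],
    [[0, -6, 0], 0],
  ],
)

```text
t: 7.63
tcp_pos: [535.4, -132.4, 64.2]
eef_rot: [[0.985, 0.174, 0.0], [0.174, -0.985, 0.0], [0.0, -0.0, -1.0]]
force: [1.4, 0.8, -0.1]
width: 0.004
```

Run:
```python
from h import *
o=sensors.get_obs();print(o["t"],o["tcp_pos"],o["force"],o["width"])
c=vision.camera("side");cv2.imwrite("pics/side3.png",cv2.resize(c["frame"][150:280,190:370,::-1],None,fx=4,fy=4))
c=vision.camera("wrist");save(c,"wrist3.png")
```

```text
7.6333 [ 535.35412173 -132.37287883   64.15601377] [ 1.40556082  0.77532332 -0.13553482] 0.004400724038717712
```

View pics/side3.png

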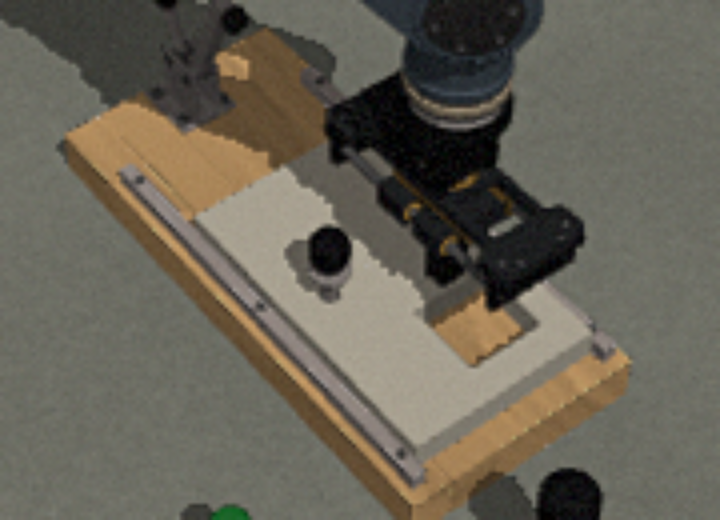

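View pics/wrist3.png

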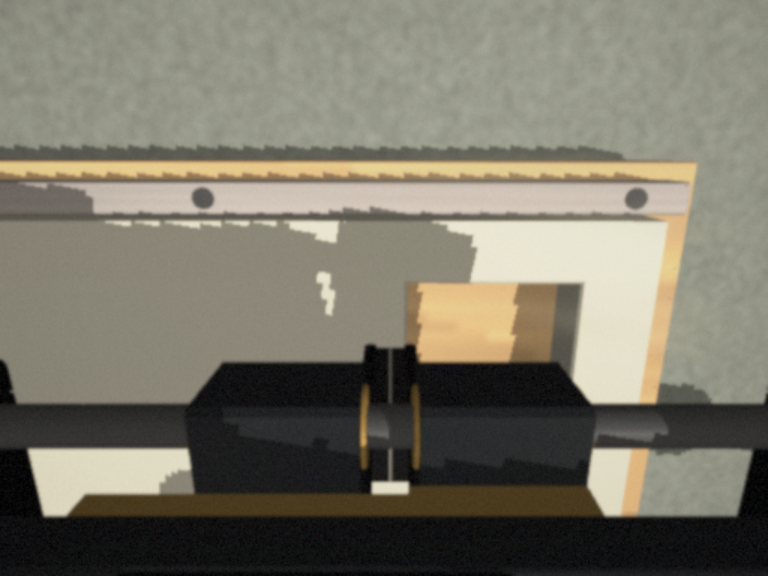

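Run:
```python
from h import *
c=vision.camera("wrist")
for n,p,z in [("c far+",(405,283),65),("c far -",(582,283),65),("panel end near",(667,222),65),("panel end near2",(650,340),65),("bed corner",(695,163),40),("guideend",(688,184),55)]:
    print(n,on_z(c,(p[0]/1.5,p[1]/1.5),z).round(1))
c=vision.camera("scene");save(c,"scene3.png")
for n,p in (("hole",nets.pinpoint("scene","panel_hole")),):
  for r in p: print(r["confidence"],on_z(c,r["location"],65))
```

```text
c far+ [ 566.1 -132.    65. ]
c far - [ 577.4 -195.6   65. ]
panel end near [ 604.1 -218.8   65. ]
panel end near2 [ 560.3 -227.3   65. ]
bed corner [ 627.1 -236.6   40. ]
guideend [ 618.3 -227.6   55. ]
0.79 [ 460.19999982 -115.10902817   65.        ]
```

View pics/scene3.png

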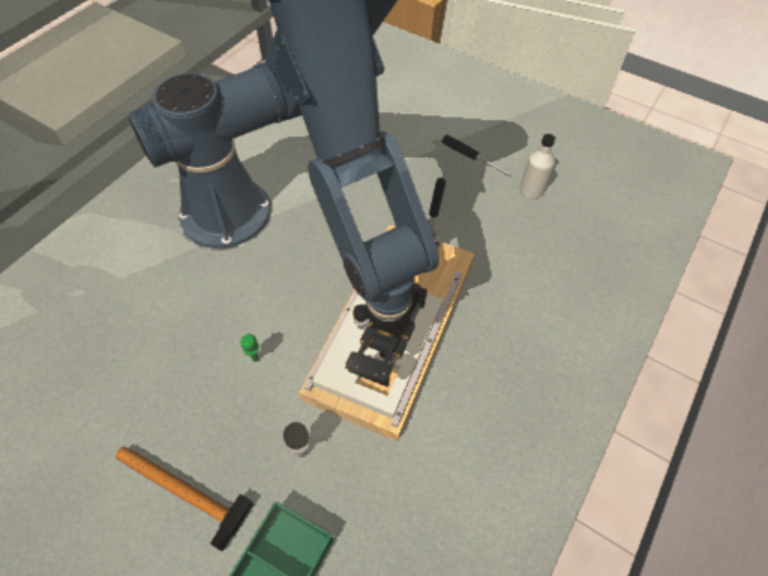

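Run:
```python
from h import *
print(ctrl.tips_ahead)
c=vision.camera("side");o=sensors.get_obs()
t=o["tcp_pos"]
f=c["frame"].copy()
for dz,col in [(-14,(255,0,0)),(0,(0,255,0)),(30,(0,0,255))]:
    p=proj(c,t+[0,0,dz]);print(p);cv2.circle(f,(int(round(p[0])),int(round(p[1]))),1,col,-1)
cv2.imwrite("pics/side4.png",cv2.resize(f[180:260,270:370,::-1],None,fx=7,fy=7,interpolation=cv2.INTER_CUBIC))
X=cloud(c)
m=(abs(X[...,0]-t[0])<22)&(abs(X[...,1]-t[1])<22)
for v,u in np.argwhere(m)[::6]: print(u,v,X[v,u].round(0),f[v,u])
```

```text
14.0
[np.float64(300.60015757282696), np.float64(223.39792448563463)]
[np.float64(300.79795786988365), np.float64(220.33394680165048)]
[np.float64(301.23154600433065), np.float64(213.61755462350774)]
308 118 [ 551. -112.  418.] [57 63 69]
304 120 [ 539. -112.  417.] [59 68 74]
310 120 [ 552. -119.  417.] [58 63 68]
307 121 [ 545. -117.  416.] [59 69 71]
299 122 [ 526. -112.  415.] [47 55 61]
306 122 [ 541. -119.  415.] [54 64 72]
312 122 [ 555. -123.  413.] [51 56 66]
305 123 [ 536. -122.  416.] [56 65 68]
311 123 [ 551. -126.  413.] [51 59 66]
304 124 [ 531. -127.  419.] [54 63 68]
310 124 [ 546. -130.  415.] [61 67 71]
303 125 [ 530. -124.  414.] [52 64 68]
309 125 [ 542. -132.  415.] [54 61 68]
303 126 [ 525. -131.  418.] [51 57 62]
309 126 [ 537. -139.  419.] [48 57 66]
315 126 [ 557. -135.  408.] [50 56 60]
309 127 [ 535. -142.  419.] [56 65 69]
315 127 [ 554. -140.  410.] [48 59 66]
310 128 [ 538. -142.  415.] [60 66 74]
316 128 [ 555. -143.  409.] [58 63 72]
312 129 [ 541. -146.  414.] [57 64 72]
309 130 [ 533. -147.  415.] [53 58 64]
315 130 [ 548. -150.  411.] [51 61 64]
314
[... 2260 characters left out ...]
 62.] [77 72 63]
305 224 [ 549. -136.   43.] [82 78 75]
298 225 [ 523. -139.   57.] [77 74 72]
304 225 [ 545. -136.   41.] [70 69 60]
297 226 [ 520. -139.   55.] [73 71 62]
303 226 [ 541. -137.   40.] [82 72 53]
296 227 [ 516. -140.   53.] [81 80 71]
302 227 [ 538. -138.   38.] [98 77 48]
308 227 [ 551. -149.   43.] [184 144  96]
300 228 [ 529. -140.   41.] [84 77 62]
306 228 [ 546. -146.   38.] [175 137  92]
296 229 [ 516. -141.   45.] [80 79 73]
302 229 [ 533. -146.   41.] [168 133  88]
308 229 [ 548. -154.   40.] [174 138  93]
300 230 [ 527. -145.   39.] [94 74 47]
306 230 [ 542. -153.   38.] [165 133  86]
302 231 [ 531. -150.   37.] [158 125  79]
299 233 [ 519. -152.   37.] [144 125  99]
```

View pics/side4.png

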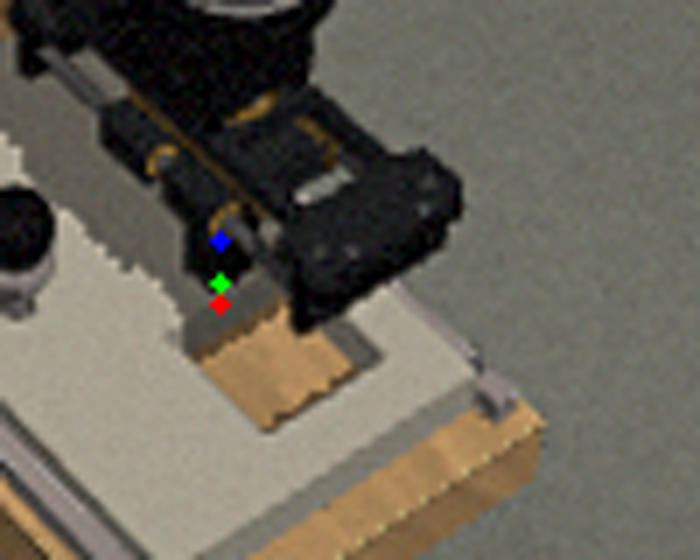

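Run:
```python
from h import *
c=vision.camera("wrist");o=sensors.get_obs();t=o["tcp_pos"];R=o["eef_rot"]
print(np.round(R.T@(np.array(c["pose"])[:3,3]-t),1))
for ax in (-9.5,0,9.5):
  for k in (-5,0,14): print(ax,k,np.round(np.array(proj(c,t+R@np.array([ax,0,k])))*1.5))
d=c["depth"]
for v in range(215,300,6): print(v,d[v,240:282:4].round(0), np.round(R.T@(dep(c,(252,v))-t),0))
```

```text
[  76.    -0.4 -171.8]
-9.5 -5 [391. 387.]
-9.5 0 [391. 381.]
-9.5 14 [391. 366.]
0 -5 [391. 364.]
0 0 [391. 359.]
0 14 [391. 345.]
9.5 -5 [391. 341.]
9.5 0 [391. 336.]
9.5 14 [391. 323.]
215 [181. 182. 181. 182. 182. 181. 184. 182. 207. 209. 209.] [15. -5. -0.]
221 [184. 182. 182. 183. 183. 183. 184. 184. 210. 209. 210.] [11. -5.  0.]
227 [184. 185. 185. 184. 185. 185. 183. 184. 210. 210. 210.] [ 8. -5.  0.]
233 [185. 169. 170. 173. 173. 172. 175. 173. 169. 169. 211.] [  9.  -5. -11.]
239 [186. 162. 162. 165. 167. 166. 166. 166. 162. 163. 213.] [  9.  -4. -19.]
245 [ 92. 155. 157. 159. 158. 160. 159. 159. 155. 156.  93.] [  8.  -4. -26.]
251 [ 89. 148. 150. 153. 154. 153. 153. 151. 149. 149.  89.] [  8.  -4. -32.]
257 [ 85.  89. 145. 145. 146. 153. 146. 146. 147.  88.  85.] [  9.  -4. -40.]
263 [ 83.  86. 142. 142. 141. 154. 140. 140. 139.  85.  82.] [  8.  -4. -44.]
269 [ 82.  86. 136. 136. 135. 154. 136. 136. 134.  84.  79.] [  9.  -4. -50.]
275 [83. 87. 85. 86. 86. 86. 87. 86. 86. 82. 78.] [ 32.  -3. -95.]
281 [82. 86. 85. 85. 85. 85. 85. 85. 86. 82. 79.] [ 31.  -3. -96.]
287 [82. 85. 86. 85. 85. 85. 84. 84. 85. 82. 78.] [ 29.  -2. -97.]
293 [81. 85. 85. 86. 85. 85. 85. 84. 84. 81. 79.] [ 27.  -3. -97.]
299 [81. 86. 87. 87. 87. 88. 87. 87. 86. 83. 77.] [ 25.  -3. -96.]
```

The closed fingertips measure about 8 mm behind the TCP, where the spec puts them 14 mm ahead. They passed just over the panel without touching it, and the panel has not moved. I go back over the cut-out and dip deeper.

Emit:
jog_arm(
  moves=[
    [[0, 4, -4], 0],
    [[0, 12, -4], 0],
    [[0, 20, -4], 0],
    [[0, 27, -4], 0],
    [[0, 32, -4], 0],
    [[0, 34, -2], 0],
    [[0, 34, 3], 0],
    [[0, 34, 8], 0],
    [[0, 34, 12], 0],
    [[0, 34, 14], 0],
    [[0, 34, 14], 0],
  ],
)

```text
t: 8.9
tcp_pos: [540.6, -165.4, 49.2]
eef_rot: [[0.985, 0.174, -0.002], [0.174, -0.985, 0.001], [-0.002, -0.001, -1.0]]
force: [-0.5, 0.5, 0.4]
width: 0.004
```

```bash
cat > fing.py <<'E'
from h import *
c=vision.camera("wrist");o=sensors.get_obs();t=o["tcp_pos"];R=o["eef_rot"]
print(t,o["force"],o["width"])
for v in range(206,250,4): print(v,c["depth"][v,240:282:4].round(0), np.round(R.T@(dep(c,(252,v))-t),0))
import time;save(c,f"w{o['t']:.2f}.png")
E
python3 fing.py; ls pics
```

```text
[ 540.90859247 -165.5469893    49.62220565] [-0.40622144  1.27392932 -0.0616074 ] 0.0038970556328526305
206 [190. 190. 191. 191. 191. 192. 192. 192. 190. 190. 191.] [17. -5. 10.]
210 [192. 191. 192. 193. 192. 192.   0. 192. 192. 193. 191.] [14. -5. 11.]
214 [192. 192. 191. 192. 192.   0. 193. 192. 192. 192. 192.] [12. -5. 10.]
218 [192. 193. 194. 193. 194. 192. 192. 191. 193. 193. 193.] [ 9. -5. 10.]
222 [194. 195. 194. 193. 194. 194. 195. 194. 195. 194. 193.] [ 7. -5. 10.]
226 [195. 195. 193. 194. 194. 196. 195. 194. 194. 194. 195.] [ 4. -5. 10.]
230 [195. 174. 174. 196. 195. 197. 194. 195. 172. 174. 195.] [ 1. -5. 11.]
234 [196. 169. 168. 171. 172. 173. 171. 172. 168. 168. 197.] [  8.  -5. -12.]
238 [196. 164. 164. 167. 166. 166. 166. 167. 164. 163. 197.] [  8.  -5. -17.]
242 [ 94. 158. 159. 162. 161. 162. 162. 162. 158.   0.  94.] [  8.  -5. -22.]
246 [ 92. 155. 154. 158. 158. 157. 159. 157. 155. 152.  92.] [  8.  -4. -27.]
scene0.png
scene1.png
scene3.png
side0.png
side1.png
side2.png
side3.png
side4.png
w8.95.png
wrist0.png
wrist1.png
wrist3.png
```

Emit:
jog_arm(
  moves=[
    [[0, 0, 2], 0],
    [[0, 0, 5], 0],
    [[0, 0, 8], 0],
    [[0, 0, 10], 0],
    [[0, 0, 10], 0],
  ],
)

```text
t: 9.37
tcp_pos: [540.9, -165.9, 39.6]
eef_rot: [[0.985, 0.174, -0.001], [0.174, -0.985, 0.0], [-0.001, -0.001, -1.0]]
force: [0.4, 0.1, 0.0]
width: 0.001
```

Emit:
jog_arm(
  moves=[
    [[0, -2, 0], 0],
    [[0, -4, 0], 0],
    [[0, -6, 0], 0],
    [[0, -8, 0], 0],
    [[0, -9.5, 0], 0],
    [[0, -11, 0], 0],
  ],
)

```text
t: 9.87
tcp_pos: [539.4, -154.9, 40.3]
eef_rot: [[0.985, 0.174, 0.0], [0.174, -0.985, -0.0], [0.0, 0.0, -1.0]]
force: [-0.8, -0.0, -0.8]
width: 0.008
```

Run:
```python
from h import *
o=sensors.get_obs();print(o["t"],o["tcp_pos"],o["force"])
c=vision.camera("side");cv2.imwrite("pics/side5.png",cv2.resize(c["frame"][150:280,190:370,::-1],None,fx=4,fy=4))
```

```text
9.8667 [ 539.36541421 -154.93725114   40.26476463] [-0.83783273 -0.0053848  -0.80492706]
```

View pics/side5.png

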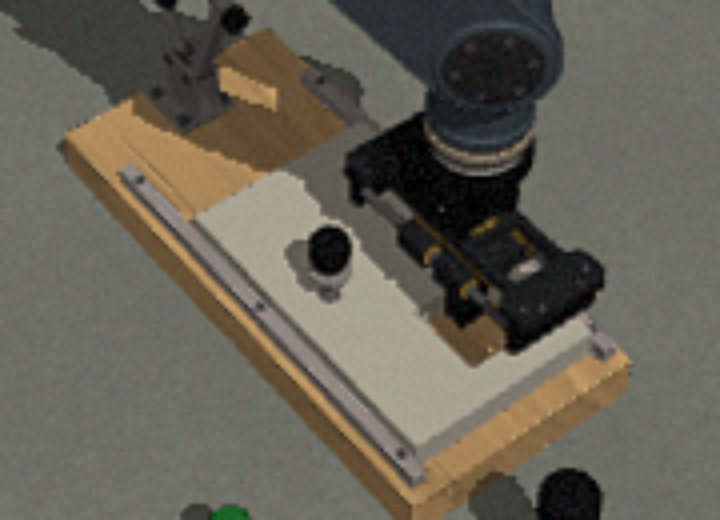

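Emit:
jog_arm(
  moves=[
    [[0, -1.5, 0], 0],
    [[0, -3, 0], 0],
    [[0, -4.5, 0], 0],
    [[0, -6, 0], 0],
  ],
)

```text
t: 10.25
tcp_pos: [538.3, -149.2, 40.2]
eef_rot: [[0.985, 0.174, 0.0], [0.174, -0.985, -0.0], [0.0, 0.0, -1.0]]
force: [0.8, 0.0, 0.7]
width: 0.004
```

Emit:
jog_arm(
  moves=[
    [[0, -1.5, 0], 0],
    [[0, -3, 0], 0],
    [[0, -4.5, 0], 0],
    [[0, -6, 0], 0],
  ],
)

```text
t: 10.58
tcp_pos: [538.0, -144.5, 40.2]
eef_rot: [[0.985, 0.174, 0.001], [0.174, -0.985, -0.002], [0.001, 0.002, -1.0]]
force: [-0.5, -5.4, -2.3]
width: 0.006
```

Emit:
jog_arm(
  moves=[
    [[0, -1.5, 0], 0],
    [[0, -3, 0], 0],
    [[0, -4.5, 0], 0],
    [[0, -6, 0], 0],
  ],
)

```text
t: 10.92
tcp_pos: [536.9, -138.6, 40.2]
eef_rot: [[0.985, 0.174, 0.001], [0.174, -0.985, -0.002], [0.001, 0.002, -1.0]]
force: [-0.2, -5.4, -2.2]
width: 0.005
```

Run:
```python
from h import *
o=sensors.get_obs();print(o["t"],o["tcp_pos"],o["force"])
c=vision.camera("side");cv2.imwrite("pics/side6.png",cv2.resize(c["frame"][150:280,190:370,::-1],None,fx=4,fy=4))
```

```text
10.9167 [ 536.86161047 -138.63701875   40.17448023] [-0.15309735 -5.43143218 -2.19874218]
```

View pics/side6.png

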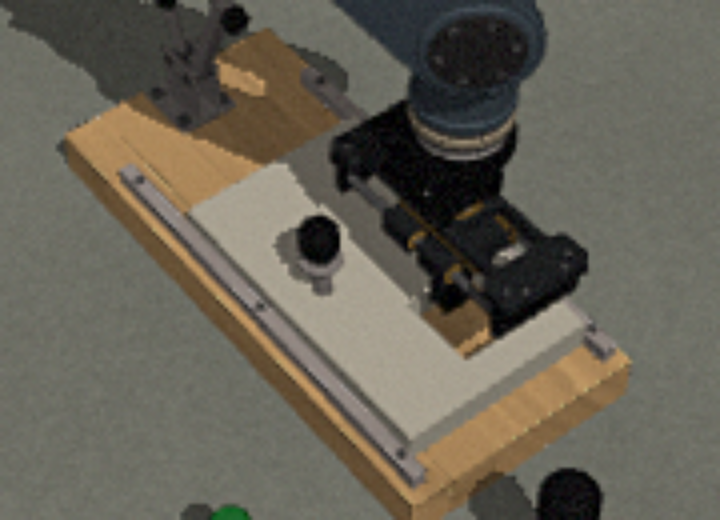

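The panel is moving: about 8 mm so far at 5.4 N, with the pin still up and leaning slightly.

Emit:
jog_arm(
  moves=[
    [[0, -1.5, 0], 0],
    [[0, -3, 0], 0],
    [[0, -4.5, 0], 0],
    [[0, -6, 0], 0],
    [[0, -7.5, 0], 0],
    [[0, -9, 0], 0],
    [[0, -10.5, 0], 0],
    [[0, -12, 0], 0],
  ],
)

```text
t: 11.63
tcp_pos: [534.7, -126.6, 40.2]
eef_rot: [[0.985, 0.174, 0.001], [0.174, -0.985, -0.002], [0.001, 0.002, -1.0]]
force: [0.4, -5.0, -2.9]
width: 0.003
```

Emit:
jog_arm(
  moves=[
    [[0, -1.5, 0], 0],
    [[0, -3, 0], 0],
    [[0, -4.5, 0], 0],
    [[0, -6, 0], 0],
  ],
)

```text
t: 11.97
tcp_pos: [533.7, -120.7, 40.2]
eef_rot: [[0.985, 0.174, 0.001], [0.174, -0.985, -0.002], [0.001, 0.002, -1.0]]
force: [-0.3, -5.2, -2.0]
width: 0.006
```

```bash
cat > sd.py <<'E'
from h import *
import sys
o=sensors.get_obs();print(o["t"],o["tcp_pos"],o["force"])
c=vision.camera("side");cv2.imwrite("pics/"+sys.argv[1],cv2.resize(c["frame"][150:280,190:370,::-1],None,fx=4,fy=4))
E
python3 sd.py side7.png
```

```text
11.9667 [ 533.66608681 -120.72129849   40.198633  ] [-0.25483676 -5.1787929  -1.97476046]
```

View pics/side7.png

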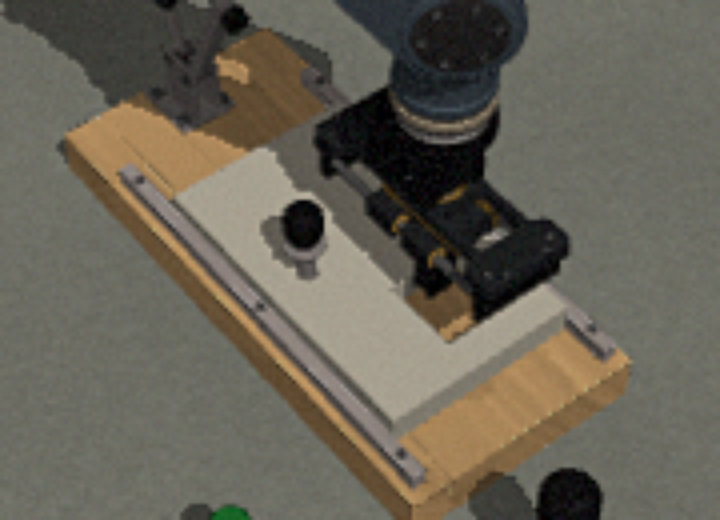

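Emit:
jog_arm(
  moves=[
    [[0, -1.4, 0], 0],
    [[0, -2.8, 0], 0],
    [[0, -4.2, 0], 0],
    [[0, -5.6, 0], 0],
  ],
)

```text
t: 12.35
tcp_pos: [532.7, -115.0, 40.2]
eef_rot: [[0.985, 0.174, 0.001], [0.174, -0.985, -0.001], [0.001, 0.001, -1.0]]
force: [-0.1, -5.5, -3.3]
width: 0.006
```

Emit:
jog_arm(
  moves=[
    [[0, -1.4, 0], 0],
    [[0, -2.8, 0], 0],
    [[0, -4.2, 0], 0],
    [[0, -5.6, 0], 0],
  ],
)

```text
t: 12.68
tcp_pos: [531.7, -109.5, 40.2]
eef_rot: [[0.985, 0.174, 0.001], [0.174, -0.985, -0.001], [0.001, 0.001, -1.0]]
force: [0.7, -4.6, -2.3]
width: 0.006
```

Emit:
jog_arm(
  moves=[
    [[0, -1.4, 0], 0],
    [[0, -2.8, 0], 0],
    [[0, -4.2, 0], 0],
    [[0, -5.6, 0], 0],
  ],
)

```text
t: 13.02
tcp_pos: [530.7, -104.0, 40.2]
eef_rot: [[0.985, 0.174, 0.001], [0.174, -0.985, -0.001], [0.001, 0.001, -1.0]]
force: [0.0, -4.8, -2.9]
width: 0.005
```

Emit:
jog_arm(
  moves=[
    [[0, -1.4, 0], 0],
    [[0, -2.8, 0], 0],
    [[0, -4.2, 0], 0],
    [[0, -5.6, 0], 0],
  ],
)

```text
t: 13.35
tcp_pos: [529.8, -98.5, 40.2]
eef_rot: [[0.985, 0.174, 0.001], [0.174, -0.985, -0.001], [0.001, 0.001, -1.0]]
force: [0.1, -5.2, -2.3]
width: 0.007
```

```bash
python3 sd.py side8.png
```

```text
13.35 [529.76275741 -98.45148766  40.19191319] [ 0.1282633  -5.22387404 -2.25318337]
```

View pics/side8.png

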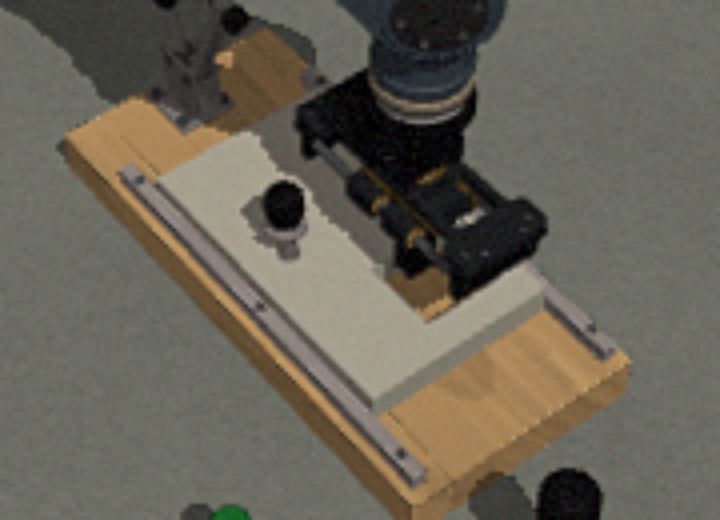

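Emit:
jog_arm(
  moves=[
    [[0, -1.4, 0], 0],
    [[0, -2.8, 0], 0],
    [[0, -4.2, 0], 0],
    [[0, -5.6, 0], 0],
  ],
)

```text
t: 13.73
tcp_pos: [528.7, -92.6, 40.2]
eef_rot: [[0.985, 0.174, 0.001], [0.174, -0.985, -0.001], [0.001, 0.001, -1.0]]
force: [0.6, -5.5, -3.2]
width: 0.004
```

Emit:
jog_arm(
  moves=[
    [[0, -1.4, 0], 0],
    [[0, -2.8, 0], 0],
    [[0, -4.2, 0], 0],
    [[0, -5.6, 0], 0],
  ],
)

```text
t: 14.07
tcp_pos: [527.6, -86.5, 40.2]
eef_rot: [[0.985, 0.174, 0.001], [0.174, -0.985, -0.0], [0.001, 0.0, -1.0]]
force: [1.0, -3.9, -2.1]
width: 0.004
```

```bash
python3 sd.py side9.png
```

```text
14.0667 [527.58355501 -86.54982931  40.19776415] [ 0.9611189  -3.86348288 -2.05184415]
```

View pics/side9.png

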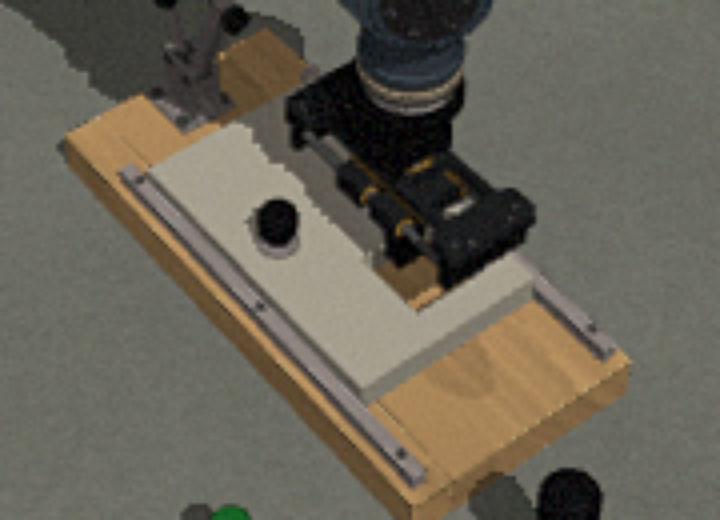

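The pin has dropped: its collar sits at the panel at (277,240) and the shank is no longer visible. I back off, lift and measure.

Emit:
jog_arm(
  moves=[
    [[0, 2, 0], 0],
    [[0, 4, 0], 0],
    [[0, 5, -5], 0],
    [[0, 5, -20], 0],
    [[0, 5, -45], 0],
    [[0, 5, -72], 0],
    [[0, 5, -98], 0],
    [[0, 5, -122], 0],
    [[0, 5, -140], 0],
    [[0, 5, -150], 0],
    [[0, 5, -150], 0],
  ],
)

```text
t: 15.03
tcp_pos: [529.2, -91.7, 192.6]
eef_rot: [[0.985, 0.174, 0.004], [0.174, -0.985, -0.001], [0.004, 0.002, -1.0]]
force: [0.2, 0.1, 0.1]
width: 0.005
```

Run:
```python
from h import *
o=sensors.get_obs();print(o["t"],o["tcp_pos"],o["joint_positions"],o["force"])
for n in ["scene","side","wrist"]:
    c=vision.camera(n);save(c,n+"10.png");X=cloud(c)
    for t,z in [("panel_hole",65),("cutout",65),("pin_collar",65),("handle_pivot",89)]:
        for r in nets.pinpoint(n,t)[:3]:print(n,t,round(r["confidence"],2),np.round(on_z(c,r["location"],z),1))
    for r in nets.masks_of(n,"pin")[:4]:
        p=X[r["region"]];print(n,"pin",r["confidence"],np.median(p,0).round(0),np.percentile(p[:,2],[5,95]).round(0),len(p))
```

```text
15.0333 [529.17304609 -91.71010396 192.6093778 ] [-2.17748782e+01  2.48283118e+01  9.61385320e+01  2.88346221e-02
  5.87837036e+01  5.82095280e+01] [0.22516247 0.09826599 0.14198464]
scene panel_hole 0.84 [447.8 -54.9  65. ]
scene panel_hole 0.54 [506.9 -80.   65. ]
scene cutout 0.94 [ 529.4 -120.8   65. ]
scene pin_collar 0.71 [ 510.2 -350.1   65. ]
scene pin_collar 0.45 [ 310.3 -255.4   65. ]
scene handle_pivot 0.62 [455.5 141.5  89. ]
scene handle_pivot 0.33 [511.4 -93.1  89. ]
scene pin 0.61 [ 501. -356.  117.] [ -1. 123.] 349
side panel_hole 0.76 [451.7 -43.7  65. ]
side cutout 0.57 [528.9 -93.3  65. ]
side pin_collar 0.59 [454.1 -24.   65. ]
side pin_collar 0.58 [ 502.  -340.8   65. ]
side pin_collar 0.52 [ 298.6 -259.    65. ]
side handle_pivot 0.63 [458.7 143.8  89. ]
side handle_pivot 0.59 [ 324.6 -544.3   89. ]
side pin 0.88 [ 490. -359.  110.] [ 31. 123.] 355
side pin 0.73 [ 586. -529.    8.] [-0. 48.] 3664
side pin 0.61 [442. -50.  93.] [ 68. 102.] 122
wrist panel_hole 0.9 [448.3 -42.9  65. ]
wrist pin 0.87 [ 499. -342.   50.] [ 8. 81.] 1036
wrist pin 0.18 [515. -18.  64.] [62. 65.] 29310
```

View pics/side10.png

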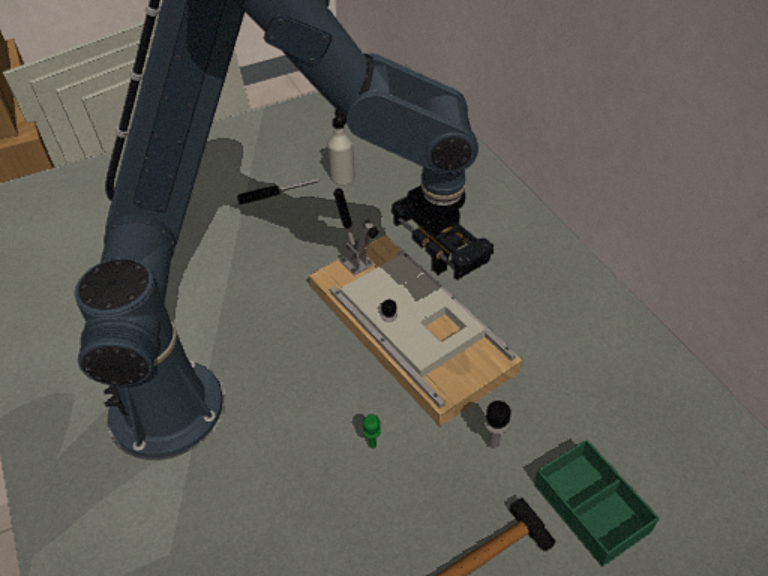

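View pics/wrist10.png

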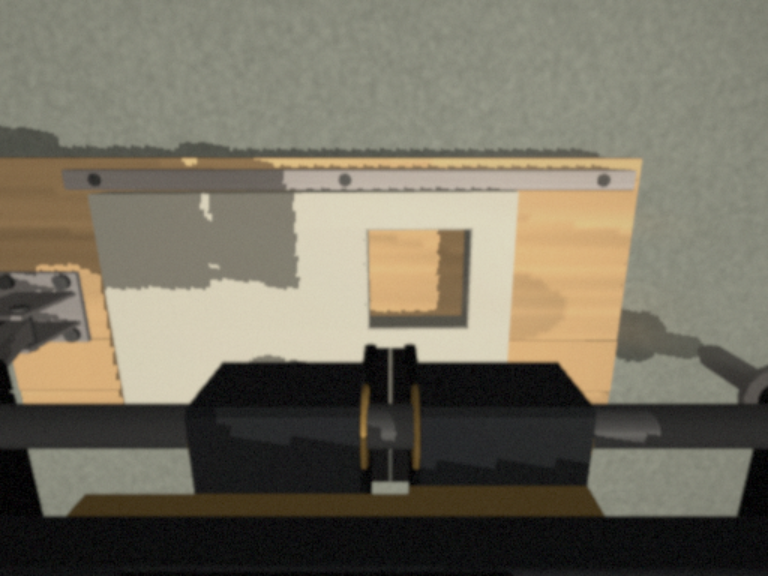

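Run:
```python
from h import *
c=vision.camera("wrist")
q=np.array([on_z(c,(p[0]/1.5,p[1]/1.5),65) for p in [(369,229),(470,230),(467,327),(370,327)]]);print(q.round(1).tolist())
cc=q.mean(0);jx=np.array([.985,.1728,0]);jy=np.array([-.1728,.985,0]);h=cc-70*jx+80*jy;print("cut",cc.round(1),"hole",h.round(1))
b=on_z(c,(641/1.5,158/1.5),40);print("corner",b.round(1),"origin",(b-100*jx+210*jy).round(1))
c=vision.camera("side")
k=on_z(c,(389/1.5,306/1.5),98);print("knob",k.round(1))
f=c["frame"].copy()
o=np.array([493,-47.6,0]);X=cloud(c)
M=np.stack([jx,jy,[0,0,1]])
L=(X-o)@M.T
m=(abs(L[...,0])<25)&(L[...,1]>195)&(L[...,1]<300)&(L[...,2]>110)
p=L[m];print(len(p));
if len(p)>5:
    a=np.polyfit(p[:,2],p[:,1],1);print(a,np.degrees(np.arctan2(1,a[0])),p.max(0),p.min(0),np.median(p,0))
    print(p[np.argsort(p[:,2])][::max(1,len(p)//15)].round(0).tolist())
m=nets.masks_of("side","handle_grip")
for r in m[:3]:
    p=L[r["region"]];print(r["confidence"],len(p),np.median(p,0))
cv2.imwrite("pics/clamp.png",cv2.resize(f[110:190,200:280,::-1],None,fx=7,fy=7,interpolation=cv2.INTER_CUBIC))
```

```text
[[556.6, -73.1, 65.0], [566.8, -134.4, 65.0], [504.6, -146.4, 65.0], [493.6, -84.2, 65.0]]
cut [ 530.4 -109.5   65. ] hole [447.6 -42.8  65. ]
corner [ 628.  -236.9   40. ] origin [493.2 -47.3  40. ]
knob [445.4 -48.3  98. ]
187
[  0.34014674 164.01527986] 71.2144306813736 [  9.5926296  243.34851244 211.94984014] [-13.54837496 200.51498259 112.12466138] [ -3.72654369 221.8046371  170.56649521]
[[-1.0, 201.0, 112.0], [1.0, 208.0, 123.0], [-8.0, 221.0, 135.0], [-9.0, 218.0, 142.0], [5.0, 217.0, 147.0], [-6.0, 215.0, 154.0], [-12.0, 217.0, 160.0], [-10.0, 219.0, 166.0], [-3.0, 218.0, 171.0], [-1.0, 226.0, 177.0], [-11.0, 232.0, 182.0], [-9.0, 240.0, 187.0], [-6.0, 232.0, 195.0], [-9.0, 233.0, 200.0], [-12.0, 239.0, 205.0], [0.0, 239.0, 210.0]]
0.5 155 [ -3.87169693 217.37086536 162.05597284]
```

View pics/clamp.png

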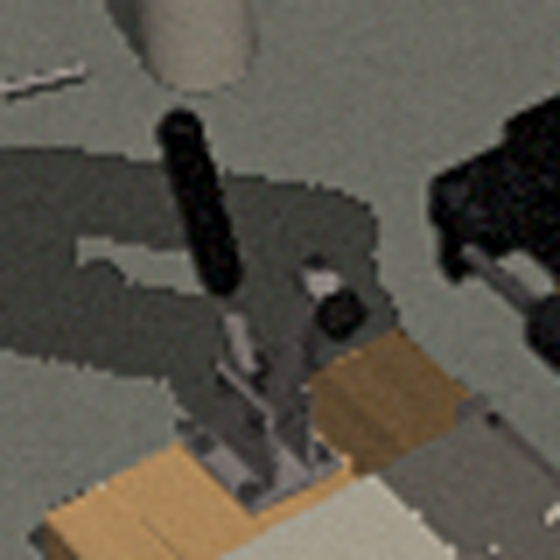

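The knob top reads z≈102 and the hole is at about (447,-45), so the pin looks home. I go over the knob to press it lightly.

Emit:
jog_arm(
  moves=[
    [[-6, -5, 0], -1.33],
    [[-12, -10, 0], -2.67],
    [[-18, -15, 0], -4],
    [[-24, -20, 0], -5.33],
    [[-30, -25, 0], -6.67],
    [[-36, -30, 0], -8],
    [[-42, -35, 0], -9.33],
    [[-48, -40, 0], -10.67],
    [[-54, -45, 0], -12],
    [[-60, -50, 0], -13.33],
    [[-66, -55, 0], -14.67],
    [[-72, -60, 0], -16],
  ],
)

```text
t: 17.08
tcp_pos: [446.6, -44.8, 190.3]
eef_rot: [[-0.006, 1.0, 0.0], [1.0, 0.006, -0.0], [-0.0, 0.0, -1.0]]
force: [-0.3, -0.5, 1.1]
width: 0.006
```

Emit:
jog_arm(
  moves=[
    [[0, 0, 10], 0],
    [[0, 0, 26], 0],
    [[0, 0, 44], 0],
    [[0, 0, 60], 0],
    [[0, 0, 72], 0],
    [[0, 0, 80], 0],
    [[0, 0, 83], 0],
    [[0, 0, 83], 0],
  ],
)

```text
t: 17.75
tcp_pos: [446.6, -44.9, 106.7]
eef_rot: [[0.0, 1.0, -0.001], [1.0, -0.0, 0.0], [0.0, -0.001, -1.0]]
force: [-0.0, 0.2, 1.6]
width: 0.007
```

Run:
```python
from h import *
o=sensors.get_obs();print(o["t"],o["tcp_pos"],o["eef_rot"].round(3).tolist(),o["force"])
c=vision.camera("side");cv2.imwrite("pics/side11.png",cv2.resize(c["frame"][100:260,170:370,::-1],None,fx=4,fy=3.7))
c=vision.camera("wrist");save(c,"wrist11.png")
```

```text
17.75 [446.64235786 -44.93670337 106.7337788 ] [[0.0, 1.0, -0.001], [1.0, -0.0, 0.0], [0.0, -0.001, -1.0]] [-0.01975011  0.24579754  1.60750846]
```

View pics/side11.png

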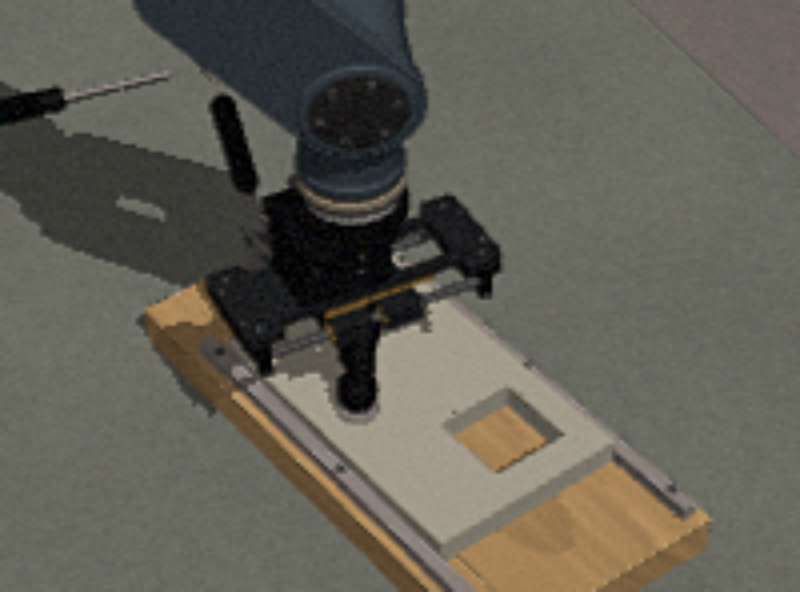

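View pics/wrist11.png

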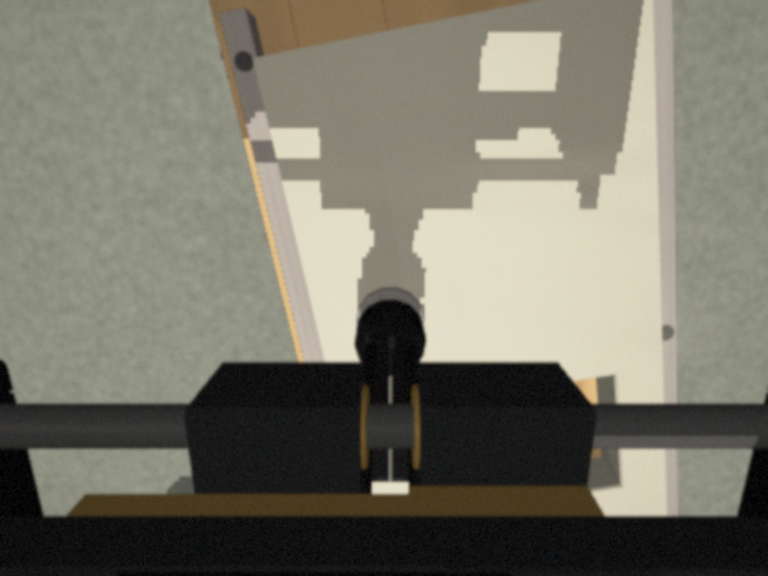

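The fingertips are centred over the knob (column 390). I press down gently.

Emit:
jog_arm(
  moves=[
    [[0, 0, 2], 0],
    [[0, 0, 4], 0],
    [[0, 0, 6], 0],
    [[0, 0, 8], 0],
    [[0, 0, 9], 0],
    [[0, 0, 10], 0],
  ],
)

```text
t: 18.35
tcp_pos: [446.8, -45.0, 97.0]
eef_rot: [[-0.0, 1.0, -0.0], [1.0, 0.0, 0.0], [0.0, -0.0, -1.0]]
force: [-0.5, 0.1, 0.1]
width: 0.0
```

Emit:
jog_arm(
  moves=[
    [[0, 0, 1], 0],
    [[0, 0, 2], 0],
    [[0, 0, 3], 0],
  ],
)

```text
t: 18.6
tcp_pos: [446.8, -45.0, 94.0]
eef_rot: [[0.0, 1.0, 0.0], [1.0, -0.0, 0.0], [0.0, 0.0, -1.0]]
force: [-0.5, -0.4, 0.6]
width: 0.004
```

Emit:
jog_arm(
  moves=[
    [[0, 0, 1], 0],
    [[0, 0, 2], 0],
    [[0, 0, 2], 0],
  ],
)

```text
t: 18.85
tcp_pos: [446.8, -45.0, 92.1]
eef_rot: [[0.0, 1.0, -0.0], [1.0, -0.0, 0.0], [0.0, -0.0, -1.0]]
force: [-0.4, -1.0, 0.9]
width: 0.002
```

Emit:
jog_arm(
  moves=[
    [[0, 0, 1], 0],
    [[0, 0, 2], 0],
    [[0, 0, 2], 0],
  ],
)

```text
t: 19.1
tcp_pos: [446.9, -45.0, 91.9]
eef_rot: [[-0.0, 1.0, 0.001], [1.0, 0.0, -0.0], [-0.0, 0.001, -1.0]]
force: [-2.0, 0.5, 17.2]
width: 0.004
```

Contact came at TCP z 92 with 17 N and the knob did not move, so the pin is home. I lift, check the pin, and go to the handle.

Emit:
jog_arm(
  moves=[
    [[0, 0, -8], 0],
    [[0, 0, -28], 0],
    [[0, 0, -55], 0],
    [[0, 0, -85], 0],
    [[0, 0, -115], 0],
    [[0, 0, -140], 0],
    [[10, 0, -155], 0],
    [[28, 2, -160], 0],
    [[52, 3, -160], 0],
    [[80, 4, -160], 0],
    [[108, 5, -160], 0],
    [[135, 6, -160], 0],
  ],
)

```text
t: 20.1
tcp_pos: [452.5, 91.2, 250.3]
eef_rot: [[0.001, 1.0, 0.0], [1.0, -0.001, 0.0], [0.0, 0.0, -1.0]]
force: [1.2, -0.1, -0.7]
width: 0.005
```

Emit:
jog_arm(
  moves=[
    [[25, 1, 0], 0],
    [[45, 2, 0], 0],
    [[60, 4, 0], 0],
    [[68, 4, 0], 0],
    [[70, 4, 5], 0],
    [[70, 4, 15], 0],
    [[70, 4, 28], 0],
    [[70, 4, 42], 0],
    [[70, 4, 52], 0],
    [[70, 4, 58], 0],
    [[70, 4, 60], 0],
    [[70, 4, 60], 0],
  ],
)

```text
t: 21.1
tcp_pos: [456.5, 159.4, 189.7]
eef_rot: [[0.001, 1.0, -0.001], [1.0, -0.001, -0.0], [-0.0, -0.001, -1.0]]
force: [-0.3, -0.1, 0.3]
width: 0.008
```

```bash
cat > st.py <<'E'
from h import *
import sys
o=sensors.get_obs();print(o["t"],o["tcp_pos"],o["eef_rot"].round(3).tolist(),o["force"])
c=vision.camera("side");cv2.imwrite(f"pics/side{sys.argv[1]}.png",cv2.resize(c["frame"][70:230,160:360,::-1],None,fx=4,fy=3.7))
X=cloud(c);O=np.array([493.1,-47.5,0]);M=np.array([[.985,.1728,0],[-.1728,.985,0],[0,0,1]]);L=(X-O)@M.T
t=(o["tcp_pos"]-O)@M.T;print("tcp in jig",t.round(1))
for r in nets.masks_of("side","pin"):
    p=L[r["region"]];print("pin",r["confidence"],np.median(p,0).round(),np.percentile(p[:,2],[5,95]).round())
c=vision.camera("wrist");save(c,f"wrist{sys.argv[1]}.png")
E
python3 st.py 12
```

```text
21.1 [456.53692157 159.41301796 189.6677697 ] [[0.001, 1.0, -0.001], [1.0, -0.001, -0.0], [-0.0, -0.001, -1.0]] [-0.30980395 -0.07468402  0.34191686]
tcp in jig [ -0.3 210.1 189.7]
pin 0.87 [ -57. -307.  107.] [ 23. 123.]
pin 0.71 [-224. -177.   75.] [-1. 90.]
pin 0.5 [-25. -80.  39.] [  8. 125.]
```

View pics/side12.png

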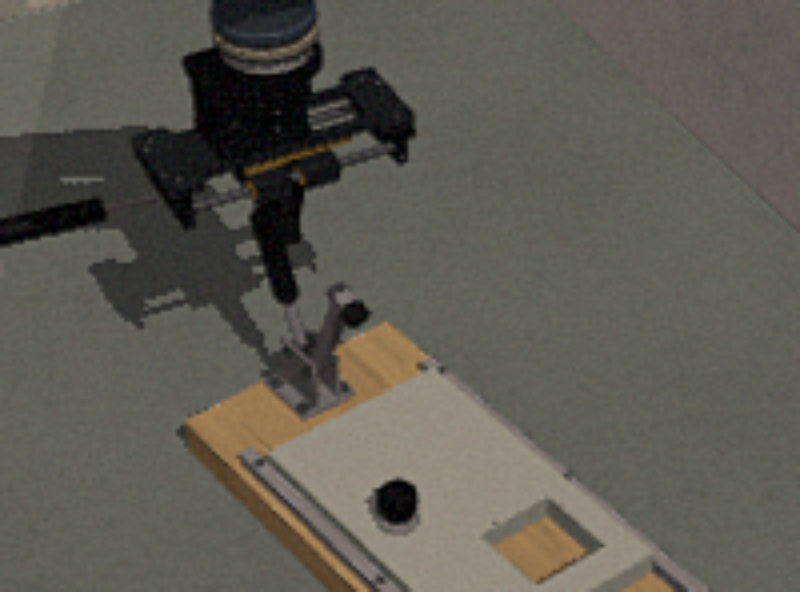

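View pics/wrist12.png

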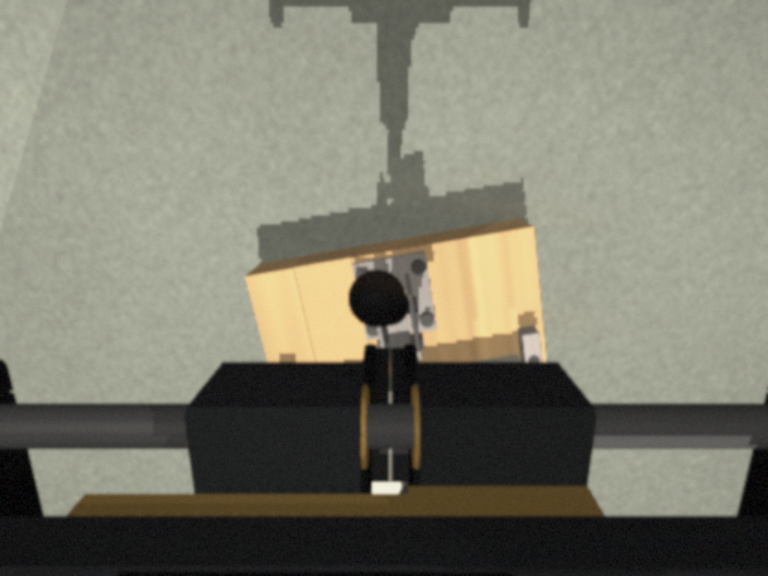

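Run:
```python
import numpy as np
r=115
for f in np.arange(1.2,0.03,-.06):
    cy=200+r*np.cos(f)-10*np.sin(f);cz=89+r*np.sin(f)+10*np.cos(f)
    d=cy-9.5-210.5;print(round(f,2),[round(.985*d,1),round(-.1728*d,1),round(-(cz-10-190),1)])
```

```text
1.2 [np.float64(12.2), np.float64(-2.1), np.float64(0.2)]
1.14 [np.float64(18.7), np.float64(-3.3), np.float64(2.3)]
1.08 [np.float64(25.0), np.float64(-4.4), np.float64(4.9)]
1.02 [np.float64(31.2), np.float64(-5.5), np.float64(7.8)]
0.96 [np.float64(37.2), np.float64(-6.5), np.float64(11.1)]
0.9 [np.float64(43.0), np.float64(-7.5), np.float64(14.7)]
0.84 [np.float64(48.6), np.float64(-8.5), np.float64(18.7)]
0.78 [np.float64(53.9), np.float64(-9.5), np.float64(23.0)]
0.72 [np.float64(59.0), np.float64(-10.3), np.float64(27.7)]
0.66 [np.float64(63.7), np.float64(-11.2), np.float64(32.6)]
0.6 [np.float64(68.2), np.float64(-12.0), np.float64(37.8)]
0.54 [np.float64(72.4), np.float64(-12.7), np.float64(43.3)]
0.48 [np.float64(76.2), np.float64(-13.4), np.float64(49.0)]
0.42 [np.float64(79.7), np.float64(-14.0), np.float64(55.0)]
0.36 [np.float64(82.8), np.float64(-14.5), np.float64(61.1)]
0.3 [np.float64(85.6), np.float64(-15.0), np.float64(67.5)]
0.24 [np.float64(88.0), np.float64(-15.4), np.float64(74.0)]
0.18 [np.float64(90.0), np.float64(-15.8), np.float64(80.6)]
0.12 [np.float64(91.6), np.float64(-16.1), np.float64(87.3)]
0.06 [np.float64(92.8), np.float64(-16.3), np.float64(94.1)]
```

Emit:
jog_arm(
  moves=[
    [[5, -1, 0], 0],
    [[10, -2, 0], 0],
    [[15, -2.5, 1], 0],
    [[19, -3.3, 2.3], 0],
    [[25, -4.4, 5], 0],
    [[31, -5.5, 8], 0],
    [[37, -6.5, 11], 0],
    [[43, -7.5, 15], 0],
    [[48.6, -8.5, 19], 0],
    [[54, -9.5, 23], 0],
    [[59, -10.3, 28], 0],
    [[59, -10.3, 28], 0],
  ],
)

```text
t: 22.25
tcp_pos: [445.8, 220.0, 161.1]
eef_rot: [[-0.001, 1.0, -0.002], [1.0, 0.001, 0.0], [0.0, -0.002, -1.0]]
force: [-0.2, -0.3, -0.0]
width: 0.005
```

```bash
python3 st.py 13
```

```text
22.25 [445.80550054 220.01584685 161.12063765] [[-0.001, 1.0, -0.002], [1.0, 0.001, 0.0], [0.0, -0.002, -1.0]] [-0.18078568 -0.2542755  -0.00388079]
tcp in jig [ -0.4 271.7 161.1]
pin 0.61 [ -55. -305.  101.] [ -2. 123.]
pin 0.56 [-223. -179.   80.] [23. 91.]
pin 0.51 [-51.   5.  93.] [ 67. 102.]
```

View pics/side13.png

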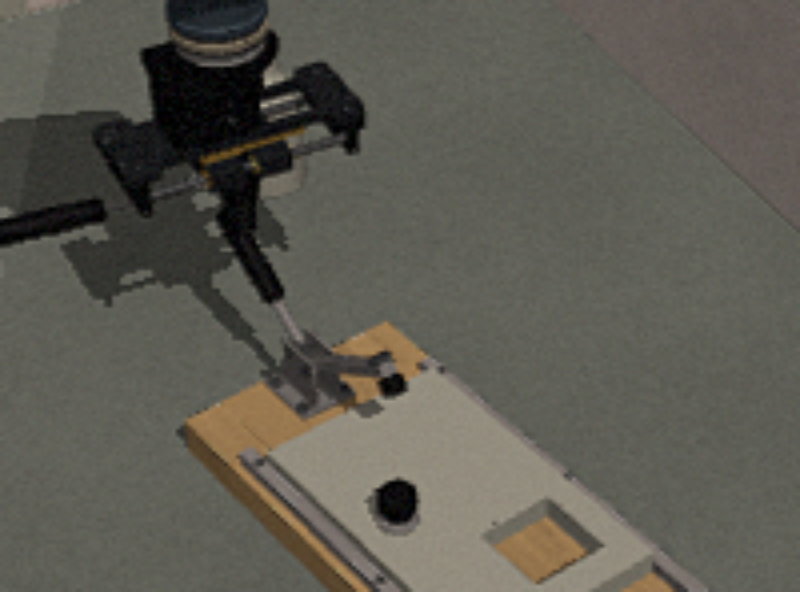

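The handle follows down and the arm is lowering. The pin is still home at (395,500).

Emit:
jog_arm(
  moves=[
    [[4.7, -1, 5], 0],
    [[9, -1.7, 10], 0],
    [[13.4, -2.4, 15], 0],
    [[17, -3, 21], 0],
    [[20.7, -3.7, 27], 0],
    [[24, -4.2, 33], 0],
    [[26.6, -4.7, 39.5], 0],
    [[28.5, -5, 44], 0],
    [[29.5, -5.2, 48], 0],
    [[30.5, -5.4, 50], 0],
  ],
)

```text
t: 23.23
tcp_pos: [440.8, 249.6, 111.4]
eef_rot: [[-0.0, 1.0, -0.001], [1.0, 0.0, -0.0], [-0.0, -0.001, -1.0]]
force: [0.0, 0.0, 1.6]
width: 0.006
```

Emit:
jog_arm(
  moves=[
    [[0.5, 0, 1], 0],
    [[1, 0, 2], 0],
    [[1, 0, 3], 0],
    [[1, 0, 4], 0],
  ],
)

```text
t: 23.57
tcp_pos: [441.0, 250.6, 108.2]
eef_rot: [[0.0, 1.0, -0.0], [1.0, -0.0, 0.0], [0.0, -0.0, -1.0]]
force: [-0.5, 1.2, 0.0]
width: 0.004
```

```bash
python3 st.py 14
```

```text
23.5667 [441.00008932 250.56287945 108.23937678] [[0.0, 1.0, -0.0], [1.0, -0.0, 0.0], [0.0, -0.0, -1.0]] [-0.50523858  1.17120896  0.02050489]
tcp in jig [2.000e-01 3.026e+02 1.082e+02]
pin 0.62 [ -56. -306.  106.] [ 12. 124.]
pin 0.62 [-225. -178.   76.] [18. 90.]
pin 0.6 [-30. -92.  39.] [10. 92.]
```

View pics/side14.png

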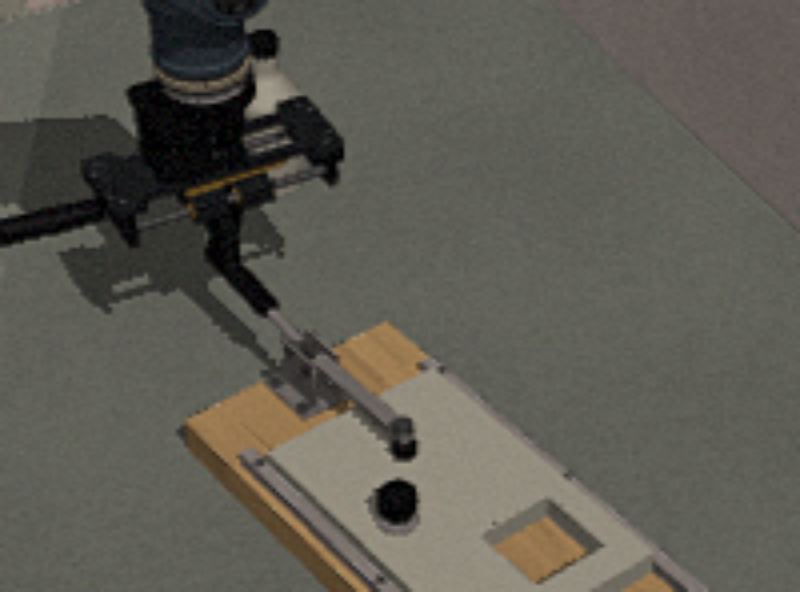

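Emit:
jog_arm(
  moves=[
    [[0, 0, 1], 0],
    [[0, 0, 2], 0],
    [[0, 0, 3], 0],
    [[0, 0, 3], 0],
  ],
)

```text
t: 24.05
tcp_pos: [441.3, 250.6, 105.1]
eef_rot: [[0.0, 1.0, 0.0], [1.0, -0.0, 0.0], [0.0, 0.0, -1.0]]
force: [-0.3, -0.8, 1.0]
width: 0.006
```

Emit:
jog_arm(
  moves=[
    [[0, 0, 1], 0],
    [[0, 0, 2], 0],
    [[0, 0, 2], 0],
  ],
)

```text
t: 24.3
tcp_pos: [441.4, 250.8, 104.3]
eef_rot: [[0.0, 1.0, 0.001], [1.0, -0.0, 0.001], [0.001, 0.001, -1.0]]
force: [-2.2, 0.3, 9.7]
width: 0.005
```

Emit:
jog_arm(
  moves=[
    [[0, 0, 1], 0],
    [[0, 0, 1.5], 0],
    [[0, 0, 1.5], 0],
    [[0, 0, 1.5], 0],
  ],
)

```text
t: 24.63
tcp_pos: [441.4, 250.8, 103.9]
eef_rot: [[-0.0, 1.0, 0.002], [1.0, 0.0, 0.001], [0.001, 0.002, -1.0]]
force: [-4.4, -1.4, 18.2]
width: 0.006
```

```bash
python3 st.py 15
```

```text
24.6333 [441.40584951 250.81743616 103.92344139] [[-0.0, 1.0, 0.002], [1.0, 0.0, 0.001], [0.001, 0.002, -1.0]] [-4.42769198 -1.40513928 18.15792344]
tcp in jig [  0.6 302.8 103.9]
pin 0.85 [ -57. -307.  109.] [ 27. 124.]
pin 0.67 [-51.   5.  89.] [ 66. 103.]
pin 0.63 [-224. -178.   79.] [18. 91.]
```

View pics/side15.png

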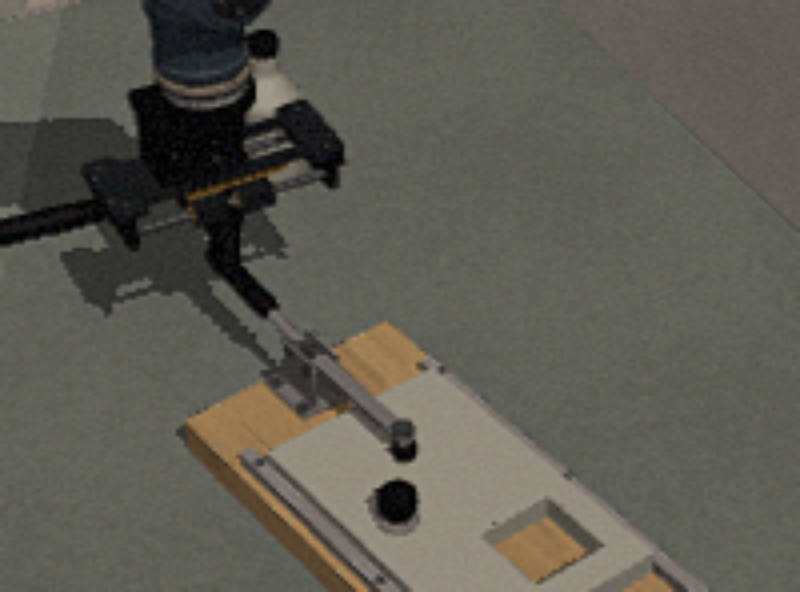

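Emit:
jog_arm(
  moves=[
    [[0, 0, 0.7], 0],
    [[0, 0, 1.2], 0],
    [[0, 0, 1.2], 0],
    [[0, 0, 1.2], 0],
  ],
)

```text
t: 25.12
tcp_pos: [441.5, 250.9, 103.7]
eef_rot: [[-0.0, 1.0, 0.002], [1.0, 0.0, 0.001], [0.001, 0.002, -1.0]]
force: [-5.3, -1.2, 26.2]
width: 0.004
```

Emit:
jog_arm(
  moves=[
    [[0, 0, -2], 0],
    [[0, 0, -6], 0],
    [[0, 0, -16], 0],
    [[0, 0, -34], 0],
    [[0, 0, -60], 0],
    [[0, 0, -90], 0],
    [[0, 0, -120], 0],
    [[0, 0, -145], 0],
    [[0, 0, -160], 0],
    [[0, 0, -165], 0],
    [[0, 0, -165], 0],
  ],
)

```text
t: 26.03
tcp_pos: [441.8, 250.6, 266.7]
eef_rot: [[-0.0, 1.0, 0.003], [1.0, 0.0, 0.001], [0.001, 0.003, -1.0]]
force: [-0.4, -1.1, 0.4]
width: 0.006
```

```bash
python3 st.py 16
python3 - <<'E'
from h import *
c=vision.camera("side");save(c,"side16f.png");f=c["frame"]
cv2.imwrite("pics/cl16.png",cv2.resize(f[120:200,190:290,::-1],None,fx=7,fy=7,interpolation=cv2.INTER_CUBIC))
X=cloud(c);O=np.array([493.1,-47.5,0]);M=np.array([[.985,.1728,0],[-.1728,.985,0],[0,0,1]]);L=(X-O)@M.T
m=(abs(L[...,0])<18)&(L[...,1]>235)&(L[...,1]<340)&(L[...,2]>60)&(L[...,2]<160)
p=L[m];p=p[np.argsort(p[:,1])];print(len(p),np.polyfit(p[:,1],p[:,2],1));print(p[::max(1,len(p)//14)].round(0).tolist())
# expected grip axis points closed
for th in (0,.05,.1):
    for r in (40,130):
        q=O+M.T@np.array([0,200+r*np.cos(.14+th),89+r*np.sin(.14+th)]);print(th,r,((np.array(proj(c,q))-[190,120])*7).round(0))
E
```

```text
26.0333 [441.80606824 250.64866553 266.74968288] [[-0.0, 1.0, 0.003], [1.0, 0.0, 0.001], [0.001, 0.003, -1.0]] [-0.41478288 -1.06209959  0.35007743]
tcp in jig [  1.  302.5 266.7]
pin 0.94 [ -56. -307.  108.] [ 24. 124.]
pin 0.69 [-49.   6.  92.] [ 64. 103.]
pin 0.47 [-224. -178.   78.] [22. 91.]
143 [ 0.17149134 58.48415671]
[[-5.0, 235.0, 97.0], [-0.0, 242.0, 98.0], [-1.0, 246.0, 99.0], [-9.0, 252.0, 100.0], [-8.0, 258.0, 108.0], [-6.0, 265.0, 110.0], [-8.0, 270.0, 103.0], [-0.0, 275.0, 108.0], [-11.0, 283.0, 100.0], [1.0, 288.0, 111.0], [-3.0, 294.0, 109.0], [-5.0, 302.0, 114.0], [2.0, 307.0, 110.0], [6.0, 313.0, 113.0], [-9.0, 320.0, 107.0]]
0 40 [263. 239.]
0 130 [153. 115.]
0.05 40 [263. 236.]
0.05 130 [153. 106.]
0.1 40 [263. 234.]
0.1 130 [154.  97.]
```

View pics/side16f.png

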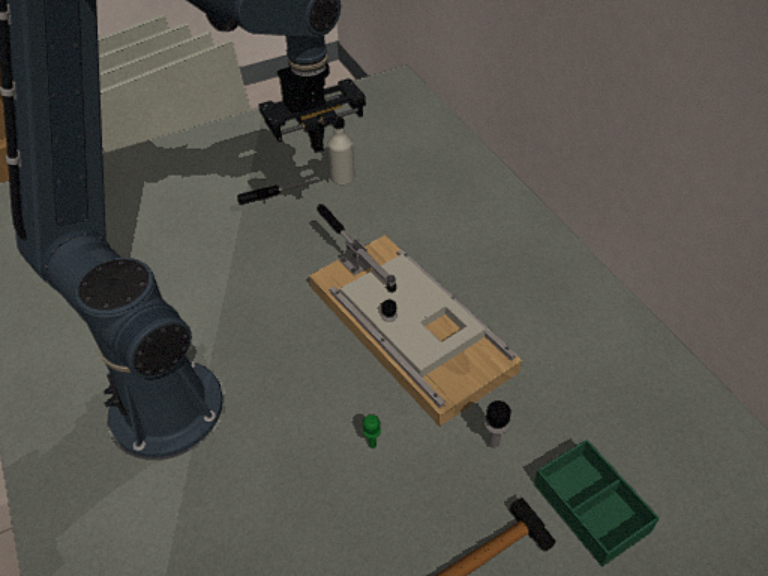

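View pics/cl16.png

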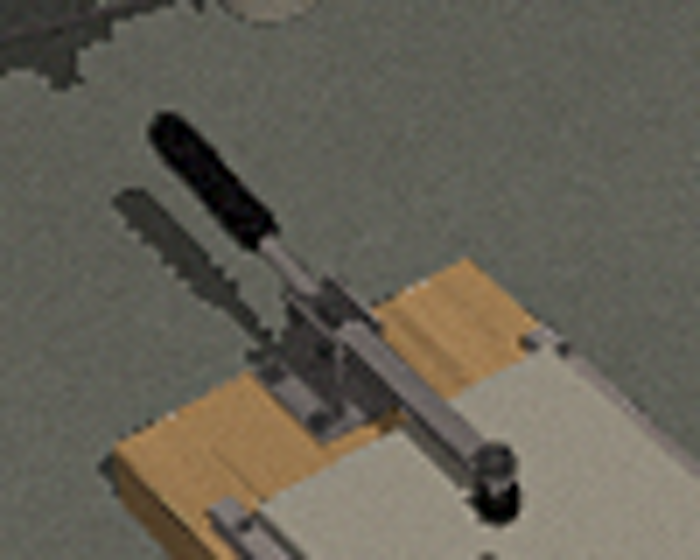

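The clamp handle is down, with a slope of about 0.17 against 0.14 expected. The foot is on the panel at about (390,287), the pin is home at (389,307) and its knob top reads z≈103. The gripper is clear, so I hand in the job.

```bash
python3 -c "
from bench import ctrl
print(ctrl.finish_job())"
```

```text
the job is handed in; nothing more can be done
None
```

The job is done and handed in at about 26 s of the 54 s allowed: the pin is home and the clamp is closed on the panel.

- **Sliding the panel:** I pushed it by the cut-out's edge at about 17–18 mm/s with about 5 N. It moved roughly 60 mm before the pin dropped into the bar.
- **Pin:** I pressed the knob with about 17 N and it did not give. Its top read about 102–103 mm, against 102 mm when home. In the last picture the collar is down on the panel.
- **Clamp:** I pushed the handle down in an arc and held it at the end with about 26 N; it moved under 1 mm more. After I let go, the grip's slope read about 0.17, against 0.14 rad for fully closed, which is within the depth noise. The foot is on the panel.
- **Bystanders:** the arm never went near the tray, mallet, glue bottle, screwdriver or the look-alike pins. They look unmoved in the last picture.

**What disagreed with the description:** the closed fingertips ended about 8–10 mm behind the TCP, not 14 mm ahead. Because of this the first push passed just over the panel without moving it. I measured the real offset and used it from then on.

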